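# Refill and lock the ramekin dispenser

### The arm

A 6-joint arm with a two-finger parallel gripper is mounted at the origin on the work surface. World frame = base frame: x ahead of the robot, y to its left, z up, the work surface at z = 0. Lengths are in mm, angles in rad, forces in N, time in s.
With the tool pointing down it reaches from about 375 to 900 mm from the base axis. Payload 3.1 kg.
Tool frame: the origin (TCP) lies on the centre line of the jaws, within the pads' length; the fingertips stand 14 mm ahead of it and the grasp point (between the pads) lies 5 mm behind it; x points along the fingers, y is the direction in which the jaws open and shut, and the axes are right-handed (so a half turn about x gives the same grasp; the last joint's range is limited). The gripper opens to 85 mm and grips with 20 to 120 N. Pads are 22 mm wide; open, the fingers measure 114 mm over their backs; the gripper's body (76 mm by 85 mm) begins 54 mm behind the grasp point. The pads swing forward as they close: fully open they stand 13 mm farther back than shut.
Start: joints at [-1.393, 0.527, 1.433, -0, 1.181, -0.178], TCP at [217.734, -585.823, 245.31] pointing down, gripper open.
Joint ranges: [-3.08, 3.08], [-0.75, 2.2], [0.22, 2.44], [-1.43, 4.57], [0, 2.65], [-2.85, 2.85]. Speed limits (rad/s): [2.79, 2.79, 3.14, 3.14, 3.14, 3.14].

### API

Orientations are given as a unit quaternion [x, y, z, w].
In Python, from plant import ctrl, vision gives the robot as it stands.
- The arm moves only by the shell command python3 -m jog 'ROWS' [OPENING]. ROWS is JSON, a list of rows, each an object of numbers: "dx", "dy", "dz": the shift along the tool's x, y, z in mm; "ax", "ay", "az": the turn, a rotation vector about the tool's x, y, z in rad. In form: [{"dx": .., "dy": .., "dz": .., "ax": .., "ay": .., "az": ..}, ...]. A call has 1 to 10 rows; each row shifts and turns the commanded pose from where the row before left it, along the tool's axes as they then stand; what a row does not reach is not made up. A row lasts 1/12 s, in which the tool goes at most 41.7 mm and 7.16 degrees, less where a joint would pass 70% of its speed; a pose out of reach is approached as far as the arm can. A call with a gripper value outside its range is refused whole. OPENING is the closure, from -1 (fully open) to 1 (shut), set as the call begins (- or left out, the last holds). The fingers move at their own pace and stop on an object; the grip force is fixed at half the most. Time passes only in rows, so rows that do not move let the fingers close. It gives the time, the measured TCP pose, the force and the opening at its end, in the units of the state.
- ctrl.observe(): the state, without advancing time (a new reading comes with each control period).
- vision.snapshot(name): name is "scene" or "top"; returns the picture (384x512x3 uint8, blue, green, red); there is no depth.
- vision.get_calibration(name): a dict with "camera_matrix" (3x3 intrinsics, pixels), "world_from_camera" (4x4, takes a point from camera to world coordinates). Camera axes: x right, y up, looking along -z (the intrinsics and any distortion apply to the point x, -y, -z); pixel columns grow to the right and rows downward; lengths in mm; the calibration is good to about 2 mm. A picture is of the moment at which its call begins. get_calibration takes no time and is no camera call.
- ctrl.job_done(): hands the job in, once; it reports no verdict.
The state is a dict: "t": time; "joints": joint angles; "joint_vel": joint speeds; "joint_efforts": joint torques, N m; "eef_pos": TCP position; "tool_rot": TCP orientation; "force": force on the tool from outside, world axes, zero at the start; "ft_torque": the same for the moment, N m; "width": opening from 0.0 (shut) to 1.0 (fully open).
Only numpy, scipy, OpenCV 4.12 (cv2) and the standard library are available. Lean on these libraries where they do the work, as an engineer would, in place of code of your own. Each camera call takes 0.05 s, during which the arm holds its last target.

### The job

Refill the spring-loaded ramekin dispenser: unlock its lid (press down, turn anticlockwise), lift it off and stand it on the counter, then press every ramekin, bottom up as it stands on the drying mat, down into the dispenser until it snaps in below the white rollers. Then put the lid back on, press it down on the pile and turn it clockwise until it springs up locked, its handle in line with the two red dots on the rim. Leave everything else on the counter where it is.

Things in the scene. Friction and masses are not known exactly. Their poses are not given: they have to be found in the camera images.
- dispenser: Steel ramekin dispenser, fixed: base 124 mm square, six upright guide rods (66 mm clear between them, flared to 78 at the mouth), a round collar 124 mm across at the top, open in the middle. Holds five ramekins in a pile. Origin: middle of its underside, on the counter, z up. Its x axis runs through the two red dots on the collar; the collar's highest parts are 254 mm up
- mouth (a point): dispenser axis at its three white sprung rollers, 221 mm up; they leave 57 mm clear. A ramekin set in the mouth rests on them, its underside 2 to 7 mm above this point (tilted a little at most). Pressed down at its middle with 10 to 30 N it passes them and stays, top 7 mm below this point, held against the spring; press about 3 mm further to be sure. The next one presses the pile down
- dot_a (a point): first red dot, on top of a bayonet claw, 55 mm from the dispenser's axis, 254 mm up, on its own +x. The claw covers the ring 49 to 62 mm from the axis from 19 degrees clockwise of the dot (a stop) to 38 degrees anticlockwise; the rest of the ring, up to the other claw, is open. Underside: notch 12 degrees either side of the dot 250 mm up, then a lower run 246.5 mm up; collar floor 239 mm up
- dot_b (a point): second red dot, on top of a bayonet claw, 55 mm from the dispenser's axis, 254 mm up, on its own -x. The claw covers the ring 49 to 62 mm from the axis from 19 degrees clockwise of the dot (a stop) to 38 degrees anticlockwise; the rest of the ring, up to the other claw, is open. Underside: notch 12 degrees either side of the dot 250 mm up, then a lower run 246.5 mm up; collar floor 239 mm up
- follower (a joint): sprung platform in the dispenser: 0 = empty, its top 7 mm below point mouth; grows as it is pressed down (m), 0.038 for each ramekin loaded, travel 0.203. It pushes up with 3.4 N when empty, about 0.4 N more for each ramekin loaded (weight taken off)
- lid: Dust lid, 150 g: white foot 52 mm across, 35 high, to stand on or press the pile; steel plate on it 94 mm across, 35 to 39 mm up, with two ears at its own +x and -x, 16 mm wide; black bar handle along x, 60 long, 14 wide, 39 to 63 mm up. Origin: middle of the foot's underside, z up. Starts locked on the dispenser, origin 211 mm up, ears in the notches, handle in line with the dots
- lid_handle (a point): middle of the lid's handle, 52 mm above its origin; x along the bar. To unlock: press the lid 4 to 6 mm down (it bottoms at 7; 3.5 N spring), turn it anticlockwise from above by 50 to 140 degrees, lift. To lock: lower it with the ears in the open (rests on the pile, origin 214 mm up), press to 205 to 207, turn clockwise to the stop, let go: it springs up to 211. Either ear may take either claw
- lid_ear (a point): tip of the lid's ear at its own +x, 55 mm from its axis, 37 mm above its origin; the other ear is 180 degrees round
- ramekin1: Stoneware ramekin (one of up to six, white, cream or blue-grey; absent ones are None), standing bottom up on the drying mat, 63 mm in diameter, 38 mm high, 110 g, closed flat top (its bottom) to push on. Origin at the middle of its lower face, z up
- ramekin2: Stoneware ramekin (one of up to six, white, cream or blue-grey; absent ones are None), standing bottom up on the drying mat, 63 mm in diameter, 38 mm high, 110 g, closed flat top (its bottom) to push on. Origin at the middle of its lower face, z up
- ramekin3: Stoneware ramekin (one of up to six, white, cream or blue-grey; absent ones are None), standing bottom up on the drying mat, 63 mm in diameter, 38 mm high, 110 g, closed flat top (its bottom) to push on. Origin at the middle of its lower face, z up
- ramekin4: Stoneware ramekin (one of up to six, white, cream or blue-grey; absent ones are None), standing bottom up on the drying mat, 63 mm in diameter, 38 mm high, 110 g, closed flat top (its bottom) to push on. Origin at the middle of its lower face, z up
- ramekin5: Stoneware ramekin (one of up to six, white, cream or blue-grey; absent ones are None), standing bottom up on the drying mat, 63 mm in diameter, 38 mm high, 110 g, closed flat top (its bottom) to push on. Origin at the middle of its lower face, z up
- ramekin6: Stoneware ramekin (one of up to six, white, cream or blue-grey; absent ones are None), standing bottom up on the drying mat, 63 mm in diameter, 38 mm high, 110 g, closed flat top (its bottom) to push on. Origin at the middle of its lower face, z up
- mat: Thin striped grey drying mat, 340 x 240 mm, lying flat on the counter (about 1.5 mm, the ramekins stand at counter height); origin at its middle. The counter between the mat and the dispenser, on the robot's centre line 0.48 to 0.54 m ahead of the base, is clear for the lid
- cookies: white plate 140 mm in diameter with a stack of cookies, 49 mm high, origin under its middle; leave alone
- jam_jar: red jam jar with brass lid, 58 mm in diameter, 68 high, origin under its middle; leave alone
- tag_a: dark wood price-tag block 26 x 75 x 40 mm with a blank white card to 59 mm, origin under its middle; leave alone
- tag_b: second price-tag block, the same; leave alone
- espresso_cup: blue mug 64 mm in diameter, 55 high, origin under its middle; leave alone
- sugar: glass sugar shaker with steel top, 64 mm in diameter, 108 high, origin under its middle; leave alone
- tongs: steel serving tongs lying flat along their own x, 240 x 60 x 14 mm, origin under their middle; leave alone
Things that resemble listed ones, but are neither listed nor needed, are in the scene too. What is shaped like the ramekin6 but green is not meant. Leave any purple look-alike of the lid alone.

How it is judged:
By the outcome, as a careful person would: the job done as asked, in the order asked, and still so for the second after the job is handed in, with the robot touching nothing.
Of ramekin1, ramekin2, ramekin3, ramekin4, ramekin5, ramekin6 only 3 to 5 are there at a start; the rules pass over those that are not, and their reading is None.
At some moment in a run one of ramekin1, ramekin2, ramekin3, ramekin4, ramekin5, ramekin6 may be knocked a few centimetres aside while the robot is not near it.
It also fails if it takes over 210 s, if anything falls off the work surface, if the arm or the gripper's body presses on something with over 40 N, if the wrist force passes 120 N, or if a joint passes its speed limit or range.

## Working session

There is one attempt and no reset: what is moved stays moved. The work goes in short steps, Python scripts to look and compute and a shell command to move; the robot and the scene stay as the last step left them, time stands still between calls to the robot, and variables do not carry over. Pictures are saved under pics/ and viewed, and the job is handed in when it is done.

```bash
ls; mkdir -p pics
python3 - <<'E'
from plant import ctrl, vision
import cv2, numpy as np
np.set_printoptions(precision=4,suppress=True)
print(ctrl.observe())
for n in("scene","top"):
    im=vision.snapshot(n); cv2.imwrite(f"pics/{n}0.png",im)
    c=vision.get_calibration(n); print(c)
E
```

```text
pics
{'t': 0.0, 'joints': array([-1.3935,  0.5285,  1.4339,  0.    ,  1.1814, -0.1785]), 'joint_vel': array([ 0.0007, -0.0009, -0.0014,  0.0003, -0.0009, -0.0009]), 'joint_efforts': array([ -0.0002, -44.235 , -17.8026,  -0.0003,   0.0085,   0.    ]), 'eef_pos': array([ 217.604 , -585.1592,  244.3428]), 'tool_rot': array([ 0.696 ,  0.1259, -0.6959,  0.1243]), 'force': array([-0.1266, -0.8969,  0.189 ]), 'ft_torque': array([ 0.0237, -0.0125, -0.0115]), 'width': 1.000502988664327}
{'camera_matrix': array([[406.6652,   0.    , 254.3323],
       [  0.    , 406.6652, 190.6975],
       [  0.    ,   0.    ,   1.    ]]), 'world_from_camera': array([[  -0.1259,   -0.6101,    0.7823, 1466.2869],
       [   0.9919,   -0.0637,    0.11  ,  124.3768],
       [  -0.0173,    0.7898,    0.6132,  896.2157],
       [   0.    ,    0.    ,    0.    ,    1.    ]])}
{'camera_matrix': array([[443.3971,   0.    , 258.4553],
       [  0.    , 443.3971, 191.1319],
       [  0.    ,   0.    ,   1.    ]]), 'world_from_camera': array([[  -0.0222,    0.9939,   -0.1077,  355.9047],
       [  -0.9997,   -0.0216,    0.0071,  -19.1588],
       [   0.0047,    0.1078,    0.9942, 1642.9924],
       [   0.    ,    0.    ,    0.    ,    1.    ]])}
```

View pics/scene0.png

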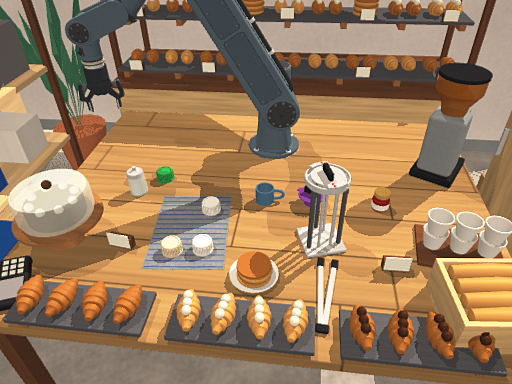

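View pics/top0.png

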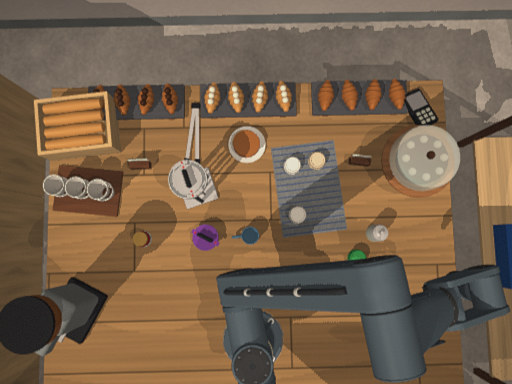

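The scene view shows three ramekins on the mat: at (210,206), (172,245) and (203,245) there, and (297,215), (317,160) and (291,166) in the top view. The green one is off the mat, the purple lid lies at (205,237) in the top view, and the dispenser with its lid is at about (188,180). I'll zoom in next.

```bash
cat > h.py <<'E'
from plant import ctrl, vision
import cv2, numpy as np
np.set_printoptions(precision=2,suppress=True)
def ray(n,u,v):
    c=vision.get_calibration(n);K=c["camera_matrix"];T=c["world_from_camera"]
    d=np.array([(u-K[0,2])/K[0,0],-(v-K[1,2])/K[1,1],-1.0])
    return T[:3,3],T[:3,:3]@d
def onz(n,u,v,z):
    o,d=ray(n,u,v); return o+d*(z-o[2])/d[2]
def proj(n,p):
    c=vision.get_calibration(n);K=c["camera_matrix"];T=c["world_from_camera"]
    q=T[:3,:3].T@(np.array(p,float)-T[:3,3]); return np.array([K[0,2]+K[0,0]*q[0]/-q[2],K[1,2]+K[1,1]*-q[1]/-q[2]])
def tri(u1,u2):
    (o1,d1),(o2,d2)=ray("top",*u1),ray("scene",*u2)
    A=np.stack([d1,-d2],1);s=np.linalg.lstsq(A,o2-o1,rcond=None)[0]
    a,b=o1+d1*s[0],o2+d2*s[1]; return (a+b)/2,np.linalg.norm(a-b)
def crop(im,x0,y0,x1,y1,k,fn): cv2.imwrite(fn,cv2.resize(im[y0:y1,x0:x1],None,fx=k,fy=k,interpolation=cv2.INTER_CUBIC))
def state():
    s=ctrl.observe(); print("t",s["t"],"pos",s["eef_pos"],"rot",s["tool_rot"],"F",s["force"],"w",s["width"],"q",s["joints"]); return s
E
python3 - <<'E'
from h import *
t=cv2.imread("pics/top0.png");s=cv2.imread("pics/scene0.png")
crop(t,155,150,235,210,8,"pics/tdisp.png");crop(s,280,150,370,260,5,"pics/sdisp.png")
crop(t,265,135,355,240,5,"pics/tmat.png")
E
```

```text
(no output)
```

View pics/tdisp.png

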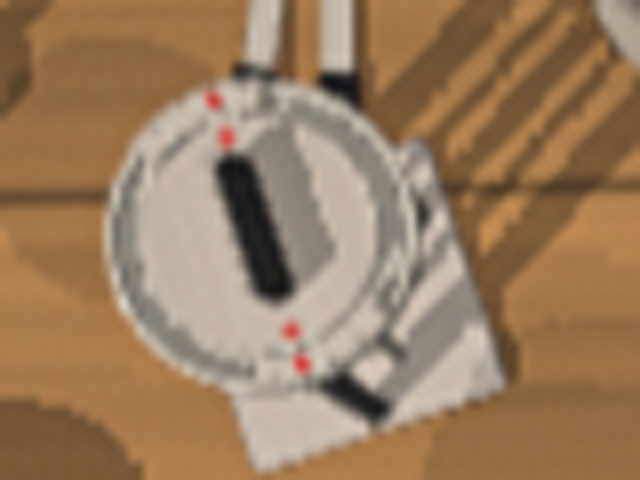

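View pics/sdisp.png

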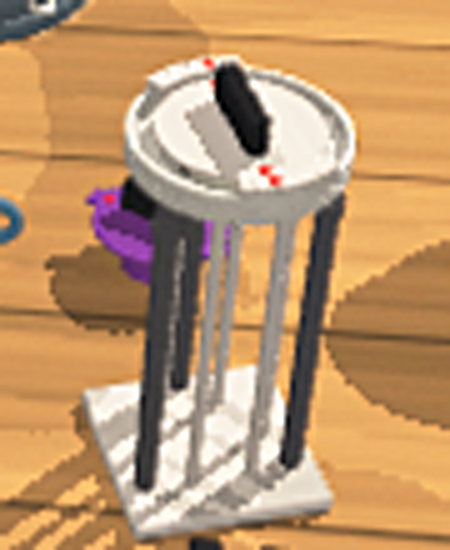

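View pics/tmat.png

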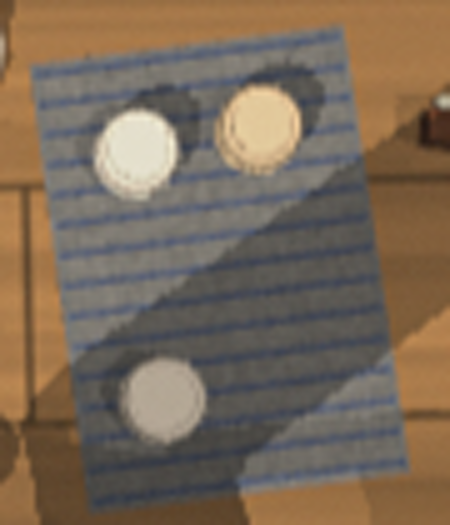

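Run:
```python
from h import *
from itertools import count
def reds(n,x0,y0,x1,y1):
    im=cv2.imread(f"pics/{n}0.png")[y0:y1,x0:x1].astype(float)
    big=im
    red=np.clip(big[...,2]-np.maximum(big[...,0],big[...,1])-60,0,None)
    nn,l,st,c=cv2.connectedComponentsWithStats((red>0).astype(np.uint8),connectivity=4)
    out=[]
    for i in range(1,nn):
        ys,xs=np.where(l==i);w=red[ys,xs];out.append((round((xs*w).sum()/w.sum()+x0,2),round((ys*w).sum()/w.sum()+y0,2),len(xs)))
    return out
T=reds("top",170,155,205,205);S=reds("scene",300,158,345,190)
print(T,S)
for n,L in(("top",T),("scene",S)):
    for p in L: print(n,p,onz(n,p[0],p[1],254),onz(n,p[0],p[1],250))
for n in("top","scene"):
    im=cv2.imread(f"pics/{n}0.png")
    hsv=cv2.cvtColor(im,cv2.COLOR_BGR2HSV)
    print(n)
    x0,y0,x1,y1=(268,140,350,235) if n=="top" else (145,190,235,270)
    sub=im[y0:y1,x0:x1].astype(int)
    m=((sub[...,1]>150)|((sub[...,2]-sub[...,0]>8)&(sub[...,2]>110))).astype(np.uint8)
    nn,l,st,c=cv2.connectedComponentsWithStats(m)
    for i in range(1,nn):
        if st[i,4]>60:
            b=st[i]; print(b[:5]+np.array([x0,y0,0,0,0]),c[i]+[x0,y0],onz(n,*(c[i]+[x0,y0]),19),onz(n,*(c[i]+[x0,y0]),38))
```

```text
[(np.float64(181.2), np.float64(162.12), 4), (np.float64(182.82), np.float64(166.69), 5), (np.float64(190.93), np.float64(190.86), 5), (np.float64(192.26), np.float64(195.01), 5)] [(np.float64(327.15), np.float64(160.75), 170), (np.float64(321.39), np.float64(162.17), 6), (np.float64(309.6), np.float64(164.0), 2), (np.float64(302.0), np.float64(165.0), 1), (np.float64(306.36), np.float64(165.0), 5), (np.float64(322.0), np.float64(166.08), 2), (np.float64(300.0), np.float64(169.0), 1), (np.float64(303.59), np.float64(170.53), 9), (np.float64(300.0), np.float64(172.0), 1), (np.float64(303.0), np.float64(175.0), 1), (np.float64(300.0), np.float64(179.67), 2), (np.float64(302.44), np.float64(179.33), 4), (np.float64(333.41), np.float64(184.51), 11), (np.float64(302.56), np.float64(184.52), 10), (np.float64(300.0), np.float64(187.0), 1), (np.float64(302.57), np.float64(187.0), 2), (np.float64(301.43), np.float64(189.0), 2)]
top (np.float64(181.2), np.float64(162.12), 4) [604.15 213.81 254.  ] [604.87 214.48 250.  ]
top (np.float64(182.82), np.float64(166.69), 5) [589.37 208.74 254.  ] [59
[... 1773 characters left out ...]
, 2) [627.25 129.26 254.  ] [622.02 129.29 250.  ]
top
[ 268  140   82   95 2461] [300.48 165.92] [ 622.42 -188.62   19.  ] [ 619.3  -186.64   38.  ]
[331 172  19  46 406] [344.58 193.46] [ 516.27 -347.85   19.  ] [ 514.39 -344.     38.  ]
[277 175  48   9 148] [299.51 179.46] [ 571.86 -183.41   19.  ] [ 569.34 -181.49   38.  ]
[279 190  23   7  73] [289.3  193.12] [ 521.93 -144.15   19.  ] [ 519.99 -142.69   38.  ]
[289 206  17  18 234] [297.18 214.48] [ 442.65 -170.69   19.  ] [ 441.64 -168.91   38.  ]
[313 218  37  17 208] [336.86 230.15] [ 382.25 -313.81   19.  ] [ 381.94 -310.37   38.  ]
scene
[ 145  190   90   80 5354] [189.39 230.43] [ 569.97 -210.04   19.  ] [ 589.39 -202.8    38.  ]
```

```bash
cat >> h.py <<'E'
def blob(n,im,x0,y0,x1,y1,z=19):
    """ramekin silhouette in a window: not-blue bright pixels by Otsu on the red channel"""
    sub=im[y0:y1,x0:x1]; r=sub[...,2].astype(int); b=sub[...,0].astype(int)
    th,_=cv2.threshold(sub[...,2],0,255,cv2.THRESH_OTSU)
    m=(sub[...,2]>th).astype(np.uint8)
    nn,l,st,c=cv2.connectedComponentsWithStats(m)
    i=1+np.argmax(st[1:,4]); cs,_=cv2.findContours((l==i).astype(np.uint8),cv2.RETR_EXTERNAL,cv2.CHAIN_APPROX_NONE)
    h=cv2.convexHull(max(cs,key=len)); x,y,w,hh=cv2.boundingRect(h); u,v=x0+x+(w-1)/2,y0+y+(hh-1)/2
    return (u,v),(w,hh),th,onz(n,u,v,z)
E
python3 - <<'E'
from h import *
t=cv2.imread("pics/top0.png");s=cv2.imread("pics/scene0.png")
tw=[(281,154,303,178),(306,149,328,173),(287,204,309,226)]
sw=[(189,232,216,258),(159,232,185,260),(199,194,223,217)]
for a,b in zip(tw,sw):
    p=blob("top",t,*a);q=blob("scene",s,*b);print(p);print(q,tri(p[0],q[0]))
crop(s,155,190,225,262,8,"pics/smat.png")
st=ctrl.observe()
from scipy.spatial.transform import Rotation as R
M=R.from_quat(st["tool_rot"]).as_matrix();print(M,np.degrees(np.arctan2(M[1,1],M[0,1])))
for z in(254,):
  for p in((335,186.3),(321.39,162.17)):print(onz("scene",*p,z))
E
```

```text
((291.5, 165.5), (16, 18), 162.0, array([ 624.71, -155.37,   19.  ]))
((203.0, 244.5), (25, 22), 184.0, array([ 625.64, -153.61,   19.  ])) (array([ 624.71, -154.71,   17.96]), np.float64(1.5200799794679007))
((316.0, 160.5), (17, 18), 161.0, array([ 641.54, -246.95,   19.  ]))
((171.5, 246.0), (26, 23), 177.0, array([ 642.17, -246.71,   19.  ])) (array([ 641.63, -246.99,   18.43]), np.float64(0.07973439913534101))
((297.0, 215.0), (17, 17), 127.0, array([ 440.76, -169.97,   19.  ]))
((211.0, 205.5), (19, 20), 158.0, array([ 443.03, -167.99,   19.  ])) (array([ 440.71, -169.42,   16.97]), np.float64(1.4959573978651348))
[[-0.    0.35 -0.94]
 [ 0.   -0.94 -0.35]
 [-1.   -0.   -0.  ]] -69.6166691420119
[606.72 215.33 254.  ]
[497.34 180.66 254.  ]
```

View pics/smat.png

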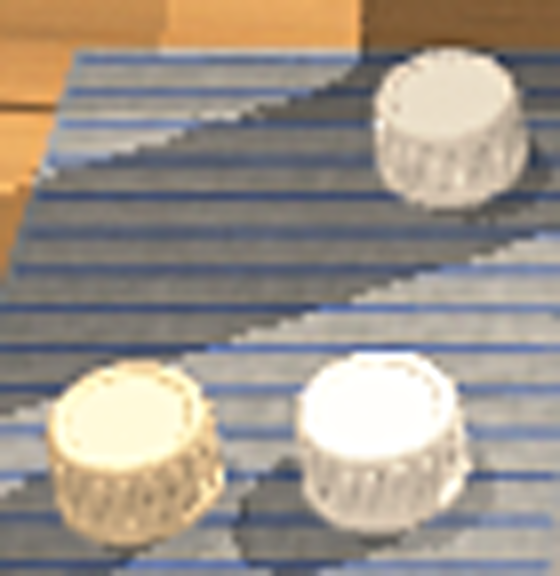

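```bash
cat > go.py <<'E'
import sys
from h import *
from scipy.spatial.transform import Rotation as R
x,y,z,yaw=map(float,sys.argv[1:5])
s=ctrl.observe();r=R.from_quat(s["tool_rot"]);M=r.as_matrix()
d=M.T@(np.array([x,y,z])-s["eef_pos"])
a=np.radians(yaw);T=np.array([[0,np.cos(a),np.sin(a)],[0,np.sin(a),-np.cos(a)],[-1,0,0]])
T[:,2]=np.cross(T[:,0],T[:,1])
rv=(r.inv()*R.from_matrix(T)).as_rotvec()
d2=T.T@(np.array([x,y,z])-s["eef_pos"])
print("t %.2f pos"%s["t"],s["eef_pos"],"yaw %.1f"%np.degrees(np.arctan2(M[1,1],M[0,1])),"F",s["force"],"w %.3f"%s["width"])
print("shift now-frame",d,"| after-turn frame",d2,"| turn",np.round(rv,4))
E
python3 go.py 551.6 197 330 -72
python3 -m jog '[{"dx":-30},{"dx":-30},{"dx":-26,"ax":0.042}]' 0.3; python3 go.py 551.6 197 330 -72
```

```text
t 0.10 pos [ 217.61 -585.26  244.43] yaw -69.6 F [-1.05 -0.17 -0.7 ] w 0.997
shift now-frame [ -84.2  -617.11 -585.57] | after-turn frame [ -85.57 -640.76 -559.38] | turn [ 0.04 -0.    0.  ]
t 0.10 pos [ 217.61 -585.26  244.43] yaw -69.6 F [-1.05 -0.17 -0.7 ] w 0.997
shift now-frame [ -84.2  -617.11 -585.57] | after-turn frame [ -85.57 -640.76 -559.38] | turn [ 0.04 -0.    0.  ]invalid input at $[0]: expected keys dx, dy, dz, ax, ay, az
```

```bash
python3 -m jog '[{"dx":-30,"dy":0,"dz":0,"ax":0,"ay":0,"az":0},{"dx":-30,"dy":0,"dz":0,"ax":0.042,"ay":0,"az":0},{"dx":-26,"dy":0,"dz":0,"ax":0,"ay":0,"az":0},{"dx":0,"dy":0,"dz":0,"ax":0,"ay":0,"az":0}]' 0.3; python3 go.py 551.6 197 330 -72
```

```text
t: 0.43
eef_pos: [218.3, -588.6, 337.3]
tool_rot: [0.698, 0.107, -0.698, 0.115]
force: [0.0, -2.1, 0.2]
width: 0.454
t 0.43 pos [ 218.34 -588.62  337.3 ] yaw -72.0 F [ 0.04 -2.13  0.21] w 0.454
shift now-frame [  -0.78 -644.35 -559.59] | after-turn frame [   7.3  -644.19 -559.72] | turn [-0.    0.   -0.01]
```

```bash
python3 -m jog '[{"dx":0,"dy":-14,"dz":-12,"ax":0,"ay":0,"az":0},{"dx":0,"dy":-27,"dz":-23.5,"ax":0,"ay":0,"az":0},{"dx":0,"dy":-27,"dz":-23.5,"ax":0,"ay":0,"az":0},{"dx":0,"dy":-27,"dz":-23.5,"ax":0,"ay":0,"az":0},{"dx":0,"dy":-27,"dz":-23.5,"ax":0,"ay":0,"az":0},{"dx":0,"dy":-27,"dz":-23.5,"ax":0,"ay":0,"az":0},{"dx":0,"dy":-27,"dz":-23.5,"ax":0,"ay":0,"az":0},{"dx":0,"dy":-27,"dz":-23.5,"ax":0,"ay":0,"az":0},{"dx":0,"dy":-27,"dz":-23.5,"ax":0,"ay":0,"az":0},{"dx":0,"dy":-27,"dz":-23.5,"ax":0,"ay":0,"az":0}]' 
python3 -m jog '[{"dx":0,"dy":-27,"dz":-23.5,"ax":0,"ay":0,"az":0},{"dx":0,"dy":-27,"dz":-23.5,"ax":0,"ay":0,"az":0},{"dx":0,"dy":-27,"dz":-23.5,"ax":0,"ay":0,"az":0},{"dx":0,"dy":-27,"dz":-23.5,"ax":0,"ay":0,"az":0},{"dx":0,"dy":-27,"dz":-23.5,"ax":0,"ay":0,"az":0},{"dx":0,"dy":-27,"dz":-23.5,"ax":0,"ay":0,"az":0},{"dx":0,"dy":-27,"dz":-23.5,"ax":0,"ay":0,"az":0},{"dx":0,"dy":-27,"dz":-23.5,"ax":0,"ay":0,"az":0},{"dx":0,"dy":-27,"dz":-23.5,"ax":0,"ay":0,"az":0},{"dx":0,"dy":-27,"dz":-23.5,"ax":0,"ay":0,"az":0}]' 
python3 go.py 551.6 197 330 -72
```

```text
t: 1.27
eef_pos: [351.0, -270.3, 330.6]
tool_rot: [-0.698, -0.111, 0.699, -0.11]
force: [0.2, -0.7, 0.2]
width: 0.35
t: 2.1
eef_pos: [491.0, 58.9, 330.6]
tool_rot: [-0.698, -0.111, 0.699, -0.111]
force: [0.0, -0.6, -0.2]
width: 0.348
t 2.10 pos [490.97  58.87 330.56] yaw -72.0 F [ 0.04 -0.6  -0.25] w 0.348
shift now-frame [   0.48 -112.63 -100.35] | after-turn frame [   0.56 -112.63 -100.35] | turn [-0.  0.  0.]
```

```bash
python3 -m jog '[{"dx":0,"dy":-27,"dz":-24,"ax":0,"ay":0,"az":0},{"dx":0,"dy":-27,"dz":-24,"ax":0,"ay":0,"az":0},{"dx":0,"dy":-27,"dz":-24,"ax":0,"ay":0,"az":0},{"dx":0,"dy":-10,"dz":-9,"ax":0,"ay":0,"az":0},{"dx":0,"dy":0,"dz":0,"ax":0,"ay":0,"az":0},{"dx":0,"dy":0,"dz":0,"ax":0,"ay":0,"az":0}]' 
python3 go.py 551.6 197 290 -72
```

```text
t: 2.6
eef_pos: [539.4, 168.6, 330.3]
tool_rot: [-0.697, -0.111, 0.699, -0.111]
force: [-0.6, 0.2, -0.2]
width: 0.351
t 2.60 pos [539.42 168.57 330.26] yaw -71.9 F [-0.64  0.24 -0.23] w 0.351
shift now-frame [ 40.2  -23.26 -20.5 ] | after-turn frame [ 40.26 -23.28 -20.37] | turn [ 0.  0. -0.]
```

```bash
python3 -m jog '[{"dx":0,"dy":-12,"dz":-10,"ax":0,"ay":0,"az":0},{"dx":10,"dy":-11,"dz":-10,"ax":0,"ay":0,"az":0},{"dx":20,"dy":0,"dz":0,"ax":0,"ay":0,"az":0},{"dx":10,"dy":0,"dz":0,"ax":0,"ay":0,"az":0},{"dx":0,"dy":0,"dz":0,"ax":0,"ay":0,"az":0},{"dx":0,"dy":0,"dz":0,"ax":0,"ay":0,"az":0}]' 
python3 go.py 551.6 197 267 -72
python3 - <<'E'
from h import *
t=vision.snapshot("top");s=vision.snapshot("scene")
crop(t,150,140,240,210,6,"pics/t1.png");crop(s,270,90,390,210,5,"pics/s1.png")
E
```

```text
t: 3.1
eef_pos: [551.6, 196.2, 290.3]
tool_rot: [-0.698, -0.11, 0.699, -0.11]
force: [-0.0, -0.2, -0.0]
width: 0.349
t 3.10 pos [551.56 196.15 290.33] yaw -72.1 F [-0.03 -0.25 -0.05] w 0.349
shift now-frame [23.33 -0.79 -0.36] | after-turn frame [23.33 -0.79 -0.3 ] | turn [-0.  0.  0.]
```

View pics/s1.png

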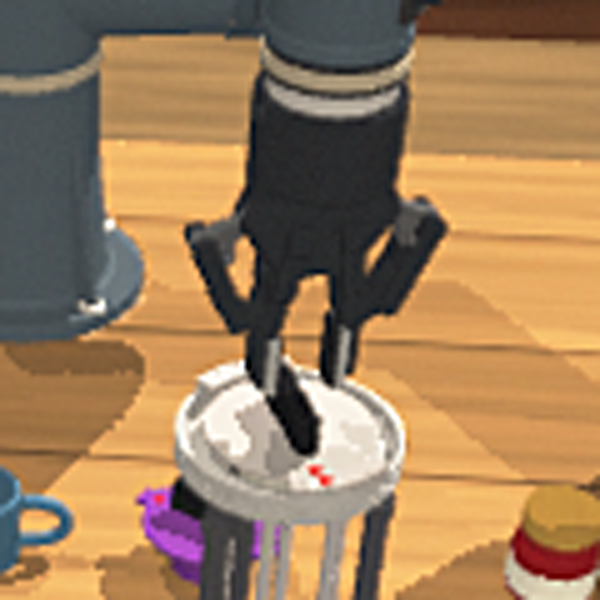

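View pics/t1.png

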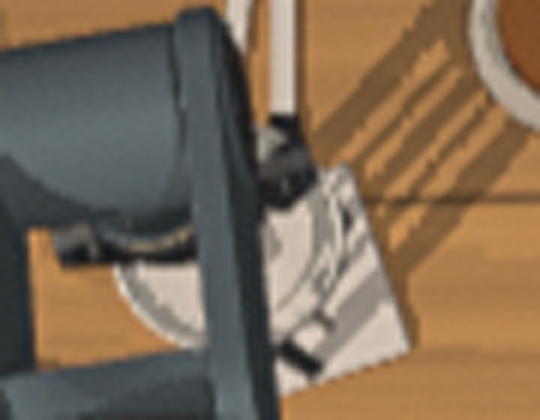

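The fingers straddle the black bar, seen around crop pixel (300,410) in the scene view. Lowering to the grasp, then closing.

```bash
python3 -m jog '[{"dx":10,"dy":-0.5,"dz":0,"ax":0,"ay":0,"az":0},{"dx":8,"dy":0,"dz":0,"ax":0,"ay":0,"az":0},{"dx":5,"dy":0,"dz":0,"ax":0,"ay":0,"az":0},{"dx":0,"dy":0,"dz":0,"ax":0,"ay":0,"az":0},{"dx":0,"dy":0,"dz":0,"ax":0,"ay":0,"az":0}]' 
python3 -m jog '[{"dx":0,"dy":0,"dz":0,"ax":0,"ay":0,"az":0},{"dx":0,"dy":0,"dz":0,"ax":0,"ay":0,"az":0},{"dx":0,"dy":0,"dz":0,"ax":0,"ay":0,"az":0},{"dx":0,"dy":0,"dz":0,"ax":0,"ay":0,"az":0},{"dx":0,"dy":0,"dz":0,"ax":0,"ay":0,"az":0}]' 1
python3 go.py 551.6 197 267 -72
```

```text
t: 3.62
eef_pos: [551.6, 197.0, 267.8]
tool_rot: [-0.698, -0.11, 0.699, -0.11]
force: [0.2, -0.3, 0.3]
width: 0.349
t: 4.03
eef_pos: [552.3, 197.0, 268.8]
tool_rot: [0.699, 0.11, -0.698, 0.111]
force: [1.7, 0.4, 1.5]
width: 0.146
t 4.03 pos [552.28 197.02 268.8 ] yaw -72.0 F [1.74 0.4  1.54] w 0.146
shift now-frame [ 1.8  -0.19  0.65] | after-turn frame [ 1.8  -0.19  0.65] | turn [-0. -0. -0.]
```

```bash
python3 -m jog '[{"dx":2,"dy":0,"dz":0,"ax":0,"ay":0,"az":0},{"dx":2,"dy":0,"dz":0,"ax":0,"ay":0,"az":0},{"dx":1.5,"dy":0,"dz":0,"ax":0,"ay":0,"az":0},{"dx":0,"dy":0,"dz":0,"ax":0,"ay":0,"az":0},{"dx":0,"dy":0,"dz":0,"ax":0,"ay":0,"az":0},{"dx":0,"dy":0,"dz":0,"ax":0,"ay":0,"az":0}]' 
python3 go.py 552 197 263.8 -72
```

```text
t: 4.53
eef_pos: [552.1, 197.1, 262.9]
tool_rot: [0.699, 0.111, -0.698, 0.11]
force: [1.5, -0.1, 1.2]
width: 0.153
t 4.53 pos [552.14 197.11 262.9 ] yaw -72.0 F [ 1.53 -0.14  1.21] w 0.153
shift now-frame [-0.9   0.07  0.16] | after-turn frame [-0.9   0.07  0.16] | turn [-0. -0.  0.]
```

```bash
python3 -m jog '[{"dx":-0.6,"dy":0,"dz":0,"ax":0,"ay":0,"az":0},{"dx":0,"dy":0,"dz":0,"ax":-0.06,"ay":0,"az":0},{"dx":0,"dy":0,"dz":0,"ax":-0.1,"ay":0,"az":0},{"dx":0,"dy":0,"dz":0,"ax":-0.1,"ay":0,"az":0},{"dx":0,"dy":0,"dz":0,"ax":-0.1,"ay":0,"az":0}]' 
python3 go.py 552 197 263.8 18
```

```text
t: 4.95
eef_pos: [552.3, 197.8, 263.7]
tool_rot: [0.667, 0.236, -0.666, 0.235]
force: [1.0, 1.2, 2.5]
width: 0.148
t 4.95 pos [552.26 197.83 263.72] yaw -51.1 F [0.96 1.16 2.49] w 0.148
shift now-frame [-0.08  0.48  0.72] | after-turn frame [-0.08 -0.51  0.71] | turn [-1.21 -0.   -0.  ]
```

```bash
python3 -m jog '[{"dx":0,"dy":0,"dz":0,"ax":-0.12,"ay":0,"az":0},{"dx":0,"dy":0,"dz":0,"ax":-0.12,"ay":0,"az":0},{"dx":0,"dy":0,"dz":0,"ax":-0.12,"ay":0,"az":0},{"dx":0,"dy":0,"dz":0,"ax":-0.12,"ay":0,"az":0},{"dx":0,"dy":0,"dz":0,"ax":-0.12,"ay":0,"az":0},{"dx":0,"dy":0,"dz":0,"ax":-0.12,"ay":0,"az":0},{"dx":0,"dy":0,"dz":0,"ax":-0.12,"ay":0,"az":0},{"dx":0,"dy":0,"dz":0,"ax":-0.12,"ay":0,"az":0},{"dx":0,"dy":0,"dz":0,"ax":-0.12,"ay":0,"az":0},{"dx":0,"dy":0,"dz":0,"ax":0,"ay":0,"az":0}]' 
python3 go.py 552 197 263.8 18
```

```text
t: 5.78
eef_pos: [551.4, 197.5, 263.3]
tool_rot: [0.452, 0.545, -0.452, 0.544]
force: [-0.1, 0.5, 2.3]
width: 0.145
t 5.78 pos [551.36 197.5  263.34] yaw 10.6 F [-0.08  0.45  2.3 ] w 0.145
shift now-frame [-0.46  0.54  0.61] | after-turn frame [-0.46  0.45  0.67] | turn [-0.13 -0.    0.  ]
```

```bash
python3 -m jog '[{"dx":-5,"dy":0,"dz":0,"ax":0,"ay":0,"az":0},{"dx":-10,"dy":0,"dz":0,"ax":0,"ay":0,"az":0},{"dx":-15,"dy":0,"dz":0,"ax":0,"ay":0,"az":0},{"dx":-20,"dy":0,"dz":0,"ax":0,"ay":0,"az":0},{"dx":-25,"dy":0,"dz":0,"ax":0,"ay":0,"az":0},{"dx":-20,"dy":0,"dz":0,"ax":0,"ay":0,"az":0},{"dx":-5,"dy":0,"dz":0,"ax":0,"ay":0,"az":0},{"dx":0,"dy":0,"dz":0,"ax":0,"ay":0,"az":0}]' 
python3 go.py 515 20 300 18
python3 - <<'E'
from h import *
t=vision.snapshot("top");s=vision.snapshot("scene")
crop(s,270,90,390,210,5,"pics/s2.png");cv2.imwrite("pics/t2.png",t)
E
```

```text
t: 6.45
eef_pos: [552.5, 197.0, 365.3]
tool_rot: [0.453, 0.542, -0.452, 0.544]
force: [-0.7, 0.2, -2.8]
width: 0.15
t 6.45 pos [552.46 197.01 365.26] yaw 10.4 F [-0.74  0.21 -2.82] w 0.150
shift now-frame [ 65.08 -69.08 167.3 ] | after-turn frame [ 65.26 -90.33 156.77] | turn [-0.13  0.   -0.  ]
```

View pics/s2.png

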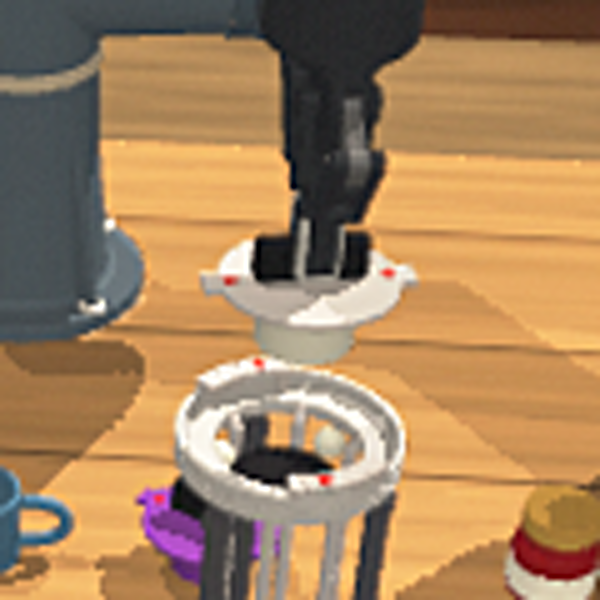

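View pics/t2.png

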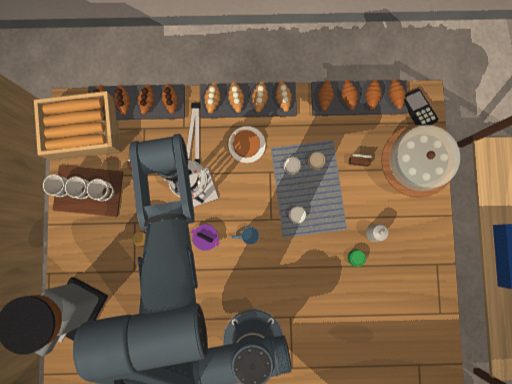

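```bash
python3 go.py 512 10 300 10.4
python3 - <<'E'
from h import *
print(onz("top",250,235,30),onz("top",238,236,20),onz("top",273,150,0),onz("top",280,235,0),onz("top",205,237,20),onz("top",247,145,20))
E
```

```text
t 6.55 pos [551.03 196.8  362.26] yaw 10.4 F [-0.59 -0.86 -2.1 ] w 0.148
shift now-frame [ 62.46 -72.08 176.62] | after-turn frame [ 62.26 -72.11 176.68] | turn [0. 0. 0.]
[371.55   3.51  30.  ] [368.99  47.4   20.  ] [688.4  -89.07   0.  ] [ 369.39 -106.69    0.  ] [368.04 167.5   20.  ] [705.32   8.09  20.  ]
```

```bash
python3 -m jog '[{"dx":0,"dy":-5,"dz":12,"ax":0,"ay":0,"az":0},{"dx":0,"dy":-10,"dz":25,"ax":0,"ay":0,"az":0},{"dx":0,"dy":-13,"dz":32,"ax":0,"ay":0,"az":0},{"dx":0,"dy":-13,"dz":32,"ax":0,"ay":0,"az":0},{"dx":0,"dy":-13,"dz":32,"ax":0,"ay":0,"az":0},{"dx":20,"dy":-10,"dz":25,"ax":0,"ay":0,"az":0},{"dx":25,"dy":-5,"dz":12,"ax":0,"ay":0,"az":0},{"dx":30,"dy":-3,"dz":7,"ax":0,"ay":0,"az":0},{"dx":30,"dy":0,"dz":0,"ax":0,"ay":0,"az":0},{"dx":30,"dy":0,"dz":0,"ax":0,"ay":0,"az":0}]' 
python3 go.py 512 10 58 10.4
```

```text
t: 7.38
eef_pos: [511.6, 8.5, 226.3]
tool_rot: [0.452, 0.544, -0.453, 0.542]
force: [0.4, 0.2, -2.3]
width: 0.147
t 7.38 pos [511.6    8.45 226.26] yaw 10.4 F [ 0.42  0.17 -2.32] w 0.147
shift now-frame [168.26   1.09  -1.39] | after-turn frame [168.26   0.68  -1.45] | turn [-0. -0.  0.]
```

```bash
python3 -m jog '[{"dx":30,"dy":0,"dz":0,"ax":0,"ay":0,"az":0},{"dx":30,"dy":0,"dz":0,"ax":0,"ay":0,"az":0},{"dx":30,"dy":0,"dz":0,"ax":0,"ay":0,"az":0},{"dx":30,"dy":0,"dz":0,"ax":0,"ay":0,"az":0},{"dx":20,"dy":0,"dz":0,"ax":0,"ay":0,"az":0},{"dx":8,"dy":0,"dz":0,"ax":0,"ay":0,"az":0},{"dx":5,"dy":0,"dz":0,"ax":0,"ay":0,"az":0},{"dx":0,"dy":0,"dz":0,"ax":0,"ay":0,"az":0},{"dx":0,"dy":0,"dz":0,"ax":0,"ay":0,"az":0}]' 
python3 go.py 512 10 58 10.4
```

```text
t: 8.13
eef_pos: [513.7, 9.6, 76.0]
tool_rot: [0.452, 0.543, -0.452, 0.544]
force: [0.4, 0.5, -1.2]
width: 0.149
t 8.13 pos [513.69   9.61  75.98] yaw 10.5 F [ 0.41  0.55 -1.23] w 0.149
shift now-frame [17.98 -1.61 -0.69] | after-turn frame [17.98 -1.59 -0.68] | turn [ 0.  0. -0.]
```

```bash
python3 -m jog '[{"dx":6,"dy":0,"dz":0,"ax":0,"ay":0,"az":0},{"dx":5,"dy":0,"dz":0,"ax":0,"ay":0,"az":0},{"dx":3,"dy":0,"dz":0,"ax":0,"ay":0,"az":0},{"dx":2,"dy":0,"dz":0,"ax":0,"ay":0,"az":0},{"dx":0,"dy":0,"dz":0,"ax":0,"ay":0,"az":0},{"dx":0,"dy":0,"dz":0,"ax":0,"ay":0,"az":0}]' 
python3 go.py 512 10 58 10.4;  
python3 -m jog '[{"dx":1,"dy":0,"dz":0,"ax":0,"ay":0,"az":0},{"dx":0.5,"dy":0,"dz":0,"ax":0,"ay":0,"az":0},{"dx":0,"dy":0,"dz":0,"ax":0,"ay":0,"az":0}]' 
python3 go.py 512 10 58 10.4
```

```text
t: 8.63
eef_pos: [513.3, 10.0, 59.4]
tool_rot: [0.452, 0.544, -0.452, 0.544]
force: [0.5, 0.3, -2.4]
width: 0.148
t 8.63 pos [513.3    9.96  59.4 ] yaw 10.5 F [ 0.5   0.31 -2.38] w 0.148
shift now-frame [ 1.4  -1.27 -0.28] | after-turn frame [ 1.4  -1.27 -0.28] | turn [ 0. -0.  0.]
t: 8.88
eef_pos: [513.5, 9.9, 58.0]
tool_rot: [0.452, 0.544, -0.452, 0.544]
force: [-0.2, 0.2, -2.0]
width: 0.143
t 8.88 pos [513.47   9.91  57.98] yaw 10.5 F [-0.21  0.23 -2.  ] w 0.143
shift now-frame [-0.02 -1.43 -0.36] | after-turn frame [-0.02 -1.43 -0.36] | turn [ 0.  0. -0.]
```

```bash
python3 -m jog '[{"dx":0.7,"dy":0,"dz":0,"ax":0,"ay":0,"az":0},{"dx":0.7,"dy":0,"dz":0,"ax":0,"ay":0,"az":0},{"dx":0,"dy":0,"dz":0,"ax":0,"ay":0,"az":0}]' 
python3 -m jog '[{"dx":0.6,"dy":0,"dz":0,"ax":0,"ay":0,"az":0},{"dx":0.6,"dy":0,"dz":0,"ax":0,"ay":0,"az":0},{"dx":0,"dy":0,"dz":0,"ax":0,"ay":0,"az":0}]'
python3 go.py 512 10 58 10.4
```

```text
t: 9.13
eef_pos: [513.6, 9.9, 57.5]
tool_rot: [0.452, 0.543, -0.452, 0.544]
force: [-0.8, 0.8, 7.4]
width: 0.143
t: 9.38
eef_pos: [513.8, 9.9, 57.4]
tool_rot: [0.452, 0.543, -0.452, 0.544]
force: [-2.1, 0.5, 15.8]
width: 0.15
t 9.38 pos [513.76   9.88  57.4 ] yaw 10.5 F [-2.1   0.55 15.84] w 0.150
shift now-frame [-0.6  -1.71 -0.44] | after-turn frame [-0.6  -1.71 -0.43] | turn [ 0.  0. -0.]
```

```bash
python3 -m jog '[{"dx":-1.5,"dy":0,"dz":0,"ax":0,"ay":0,"az":0},{"dx":0,"dy":0,"dz":0,"ax":0,"ay":0,"az":0},{"dx":0,"dy":0,"dz":0,"ax":0,"ay":0,"az":0},{"dx":-3,"dy":0,"dz":0,"ax":0,"ay":0,"az":0},{"dx":-15,"dy":0,"dz":0,"ax":0,"ay":0,"az":0},{"dx":-30,"dy":0,"dz":0,"ax":0,"ay":0,"az":0},{"dx":-30,"dy":0,"dz":0,"ax":0,"ay":0,"az":0},{"dx":-20,"dy":0,"dz":0,"ax":0,"ay":0,"az":0}]'  0.3
python3 go.py 441.5 -169 120 10.4
python3 - <<'E'
from h import *
t=vision.snapshot("top");s=vision.snapshot("scene")
cv2.imwrite("pics/s3.png",s);cv2.imwrite("pics/t3.png",t)
E
```

```text
t: 10.05
eef_pos: [513.8, 9.8, 156.7]
tool_rot: [0.452, 0.543, -0.452, 0.544]
force: [1.0, -0.1, -0.4]
width: 0.347
t 10.05 pos [513.83   9.83 156.67] yaw 10.5 F [ 1.04 -0.12 -0.35] w 0.347
shift now-frame [  36.61 -103.72  162.65] | after-turn frame [  36.67 -103.42  162.83] | turn [ 0.  0. -0.]
```

View pics/s3.png

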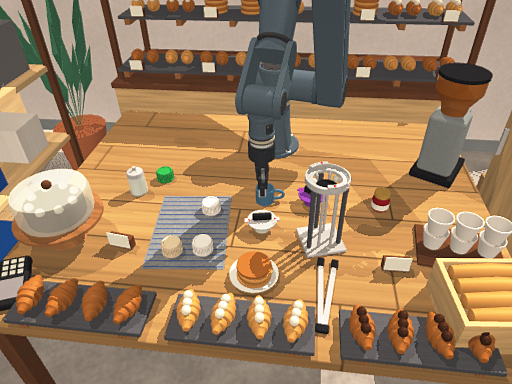

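View pics/t3.png

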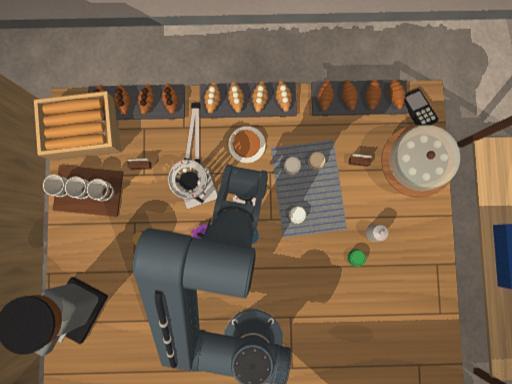

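```bash
python3 - <<'E'
from h import *
t=cv2.imread("pics/t3.png");s=cv2.imread("pics/s3.png")
tw=[(281,154,303,178),(306,149,328,173),(287,204,309,226)]
sw=[(189,232,216,258),(159,232,185,260),(199,194,223,217)]
for a,b in zip(tw,sw):
    p=blob("top",t,*a);q=blob("scene",s,*b);print(p);print(q,tri(p[0],q[0]))
E
python3 -m jog '[{"dx":0,"dy":0,"dz":0,"ax":0.06,"ay":0,"az":0},{"dx":0,"dy":0,"dz":0,"ax":0.12,"ay":0,"az":0},{"dx":0,"dy":0,"dz":0,"ax":0.12,"ay":0,"az":0},{"dx":0,"dy":0,"dz":0,"ax":0.12,"ay":0,"az":0},{"dx":0,"dy":0,"dz":0,"ax":0.12,"ay":0,"az":0},{"dx":0,"dy":0,"dz":0,"ax":0.12,"ay":0,"az":0},{"dx":0,"dy":0,"dz":0,"ax":0.12,"ay":0,"az":0},{"dx":0,"dy":0,"dz":0,"ax":0.12,"ay":0,"az":0},{"dx":0,"dy":0,"dz":0,"ax":0.12,"ay":0,"az":0},{"dx":0,"dy":0,"dz":0,"ax":0.12,"ay":0,"az":0}]'  -1
python3 go.py 441.5 -169.5 120 -63
```

```text
((292.0, 165.0), (17, 17), 131.0, array([ 626.54, -157.28,   19.  ]))
((202.0, 245.0), (21, 23), 157.0, array([ 628.02, -156.14,   19.  ])) (array([ 626.69, -157.01,   17.57]), np.float64(0.8041449685249117))
((318.5, 160.0), (18, 17), 127.0, array([ 643.23, -256.31,   19.  ]))
((170.5, 245.5), (24, 24), 157.0, array([ 640.46, -250.31,   19.  ])) (array([ 642.09, -252.96,   20.5 ]), np.float64(6.376679153032989))
((298.0, 215.0), (15, 17), 156.0, array([ 440.68, -173.63,   19.  ]))
((210.5, 204.5), (24, 22), 165.0, array([ 438.03, -170.78,   19.  ])) (array([ 440.26, -171.84,   20.8 ]), np.float64(3.2945045230340493))
t: 10.98
eef_pos: [512.5, 10.0, 153.6]
tool_rot: [-0.674, -0.212, 0.675, -0.211]
force: [0.4, -0.0, 0.8]
width: 0.998
t 10.98 pos [512.51  10.04 153.55] yaw -55.2 F [ 0.37 -0.02  0.83] w 0.998
shift now-frame [ 33.64 106.9  160.75] | after-turn frame [ 33.55 127.73 144.78] | turn [0.14 0.   0.  ]
```

```bash
python3 -m jog '[{"dx":0,"dy":0,"dz":0,"ax":0.07,"ay":0,"az":0},{"dx":0,"dy":0,"dz":0,"ax":0.066,"ay":0,"az":0},{"dx":0,"dy":15,"dz":17,"ax":0,"ay":0,"az":0},{"dx":0,"dy":23,"dz":26,"ax":0,"ay":0,"az":0},{"dx":0,"dy":26,"dz":30,"ax":0,"ay":0,"az":0},{"dx":0,"dy":26,"dz":30,"ax":0,"ay":0,"az":0},{"dx":10,"dy":24,"dz":27,"ax":0,"ay":0,"az":0},{"dx":14,"dy":14,"dz":16,"ax":0,"ay":0,"az":0},{"dx":10,"dy":0,"dz":0,"ax":0,"ay":0,"az":0},{"dx":0,"dy":0,"dz":0,"ax":0,"ay":0,"az":0}]'  -1
python3 go.py 440.5 -171 30 -63
python3 - <<'E'
from h import *
t=vision.snapshot("top");s=vision.snapshot("scene")
crop(s,140,100,290,260,4,"pics/s4.png");cv2.imwrite("pics/t4.png",t)
E
```

```text
t: 11.82
eef_pos: [440.5, -171.4, 118.4]
tool_rot: [-0.686, -0.168, 0.689, -0.165]
force: [-0.1, 0.0, -0.6]
width: 1.0
t 11.82 pos [ 440.46 -171.4   118.4 ] yaw -62.8 F [-0.05  0.05 -0.56] w 1.000
shift now-frame [88.4   0.11 -0.46] | after-turn frame [88.4  -0.34 -0.22] | turn [0.   0.   0.01]
```

View pics/s4.png

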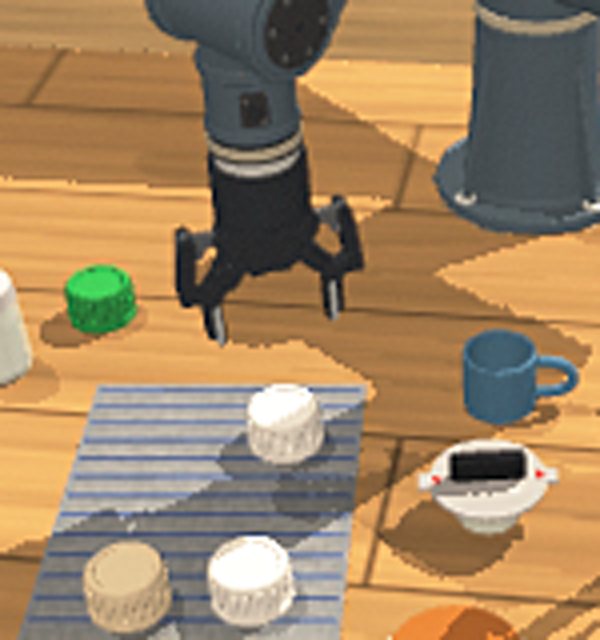

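```bash
python3 -m jog '[{"dx":20,"dy":0,"dz":0,"ax":0,"ay":0,"az":0},{"dx":25,"dy":0,"dz":0,"ax":0,"ay":0,"az":0},{"dx":20,"dy":0,"dz":0,"ax":0,"ay":0,"az":0},{"dx":13,"dy":0,"dz":0,"ax":0,"ay":0,"az":0},{"dx":8,"dy":0,"dz":0,"ax":0,"ay":0,"az":0},{"dx":0,"dy":0,"dz":0,"ax":0,"ay":0,"az":0},{"dx":0,"dy":0,"dz":0,"ax":0,"ay":0,"az":0}]'  -1
python3 go.py 440.5 -171 30 -63
python3 - <<'E'
from h import *
s=vision.snapshot("scene")
crop(s,140,130,260,250,5,"pics/s5.png")
E
```

```text
t: 12.5
eef_pos: [442.9, -170.4, 35.0]
tool_rot: [-0.687, -0.168, 0.687, -0.168]
force: [0.5, 0.0, -0.3]
width: 1.004
t 12.50 pos [ 442.85 -170.37   34.99] yaw -62.6 F [ 0.47  0.04 -0.33] w 1.004
shift now-frame [ 4.99 -0.53  2.38] | after-turn frame [ 4.99 -0.51  2.38] | turn [ 0.01 -0.    0.  ]
```

View pics/s5.png

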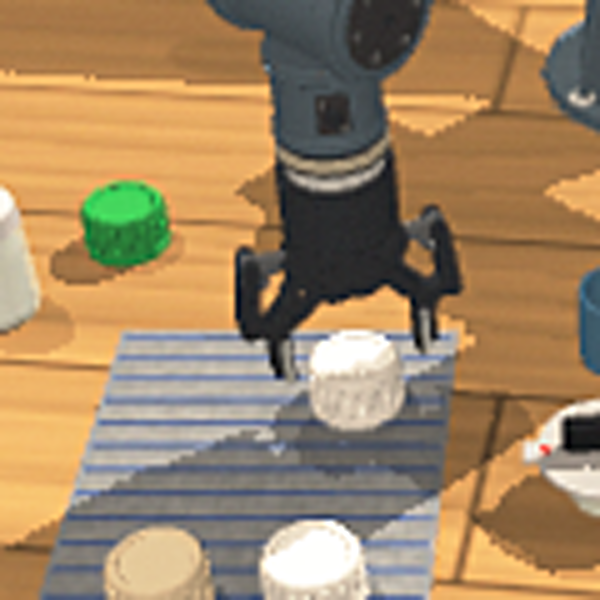

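```bash
python3 -m jog '[{"dx":5,"dy":0,"dz":1,"ax":0,"ay":0,"az":0},{"dx":0,"dy":0,"dz":0,"ax":0,"ay":0,"az":0},{"dx":0,"dy":0,"dz":0,"ax":0,"ay":0,"az":0}]' 
python3 -m jog '[{"dx":0,"dy":0,"dz":0,"ax":0,"ay":0,"az":0},{"dx":0,"dy":0,"dz":0,"ax":0,"ay":0,"az":0},{"dx":0,"dy":0,"dz":0,"ax":0,"ay":0,"az":0},{"dx":0,"dy":0,"dz":0,"ax":0,"ay":0,"az":0},{"dx":0,"dy":0,"dz":0,"ax":0,"ay":0,"az":0}]'  1
python3 go.py 440.5 -171 30 -63
```

```text
t: 12.8
eef_pos: [441.8, -171.5, 30.2]
tool_rot: [0.687, 0.167, -0.687, 0.167]
force: [-0.5, -1.1, 0.9]
width: 1.002
t: 13.22
eef_pos: [441.5, -171.0, 30.6]
tool_rot: [0.687, 0.167, -0.687, 0.167]
force: [-1.3, 1.8, 6.4]
width: 0.716
t 13.22 pos [ 441.52 -171.03   30.6 ] yaw -62.6 F [-1.32  1.78  6.44] w 0.716
shift now-frame [ 0.6  -0.5   0.89] | after-turn frame [ 0.6  -0.49  0.89] | turn [ 0.01 -0.    0.  ]
```

```bash
python3 -m jog '[{"dx":-10,"dy":0,"dz":0,"ax":0,"ay":0,"az":0},{"dx":-25,"dy":0,"dz":0,"ax":0,"ay":0,"az":0},{"dx":-35,"dy":0,"dz":0,"ax":0,"ay":0,"az":0},{"dx":-35,"dy":0,"dz":0,"ax":0,"ay":0,"az":0},{"dx":-35,"dy":0,"dz":0,"ax":0,"ay":0,"az":0},{"dx":-35,"dy":0,"dz":0,"ax":0,"ay":0,"az":0},{"dx":-35,"dy":0,"dz":0,"ax":0,"ay":0,"az":0},{"dx":-35,"dy":0,"dz":0,"ax":0,"ay":0,"az":0},{"dx":-25,"dy":0,"dz":0,"ax":0,"ay":0,"az":0},{"dx":-10,"dy":0,"dz":0,"ax":0,"ay":0,"az":0}]' 
python3 go.py 551.7 197.2 305 -63
```

```text
t: 14.05
eef_pos: [442.7, -172.1, 314.5]
tool_rot: [0.689, 0.165, -0.685, 0.169]
force: [0.1, -0.5, -1.3]
width: 0.707
t 14.05 pos [ 442.68 -172.07  314.52] yaw -62.6 F [ 0.13 -0.49 -1.31] w 0.707
shift now-frame [   8.52 -277.83 -266.59] | after-turn frame [   9.52 -279.52 -264.78] | turn [ 0.01 -0.   -0.01]
```

```bash
python3 -m jog '[{"dx":0,"dy":-14,"dz":-13.5,"ax":0,"ay":0,"az":0},{"dx":0,"dy":-28,"dz":-26.5,"ax":0,"ay":0,"az":0},{"dx":0,"dy":-28,"dz":-26.5,"ax":0,"ay":0,"az":0},{"dx":0,"dy":-28,"dz":-26.5,"ax":0,"ay":0,"az":0},{"dx":0,"dy":-28,"dz":-26.5,"ax":0,"ay":0,"az":0},{"dx":0,"dy":-28,"dz":-26.5,"ax":0,"ay":0,"az":0},{"dx":0,"dy":-28,"dz":-26.5,"ax":0,"ay":0,"az":0},{"dx":0,"dy":-28,"dz":-26.5,"ax":0,"ay":0,"az":0},{"dx":0,"dy":-28,"dz":-26.5,"ax":0,"ay":0,"az":0},{"dx":0,"dy":-28,"dz":-26.5,"ax":0,"ay":0,"az":0}]' 
python3 -m jog '[{"dx":0,"dy":-9,"dz":-9,"ax":0,"ay":0,"az":0},{"dx":0,"dy":0,"dz":0,"ax":0,"ay":0,"az":0},{"dx":0,"dy":0,"dz":0,"ax":0,"ay":0,"az":0}]'
python3 go.py 551.7 197.2 256 -63
```

```text
t: 14.88
eef_pos: [542.4, 182.6, 310.1]
tool_rot: [-0.687, -0.167, 0.687, -0.167]
force: [1.3, 0.0, -1.8]
width: 0.712
t: 15.13
eef_pos: [546.1, 193.0, 309.6]
tool_rot: [-0.686, -0.168, 0.687, -0.168]
force: [0.0, -0.3, -1.1]
width: 0.715
t 15.13 pos [546.12 192.98 309.58] yaw -62.5 F [ 0.   -0.26 -1.15] w 0.715
shift now-frame [53.56 -1.19 -6.99] | after-turn frame [53.58 -1.23 -6.89] | turn [ 0.01  0.   -0.  ]
```

```bash
python3 -m jog '[{"dx":10,"dy":-1,"dz":-6,"ax":0,"ay":0,"az":0},{"dx":10,"dy":0,"dz":0,"ax":0,"ay":0,"az":0},{"dx":0,"dy":0,"dz":0,"ax":0,"ay":0,"az":0},{"dx":0,"dy":0,"dz":0,"ax":0,"ay":0,"az":0}]'
python3 go.py 551.7 197.2 256 -63
python3 - <<'E'
from h import *
s=vision.snapshot("scene")
crop(s,270,70,390,210,5,"pics/s6.png")
E
```

```text
t: 15.47
eef_pos: [551.0, 195.2, 288.4]
tool_rot: [-0.686, -0.167, 0.688, -0.167]
force: [0.2, -0.4, -1.1]
width: 0.71
t 15.47 pos [550.95 195.22 288.4 ] yaw -62.7 F [ 0.23 -0.41 -1.14] w 0.710
shift now-frame [32.4  -1.38 -1.68] | after-turn frame [32.4  -1.42 -1.56] | turn [0. 0. 0.]
```

View pics/s6.png

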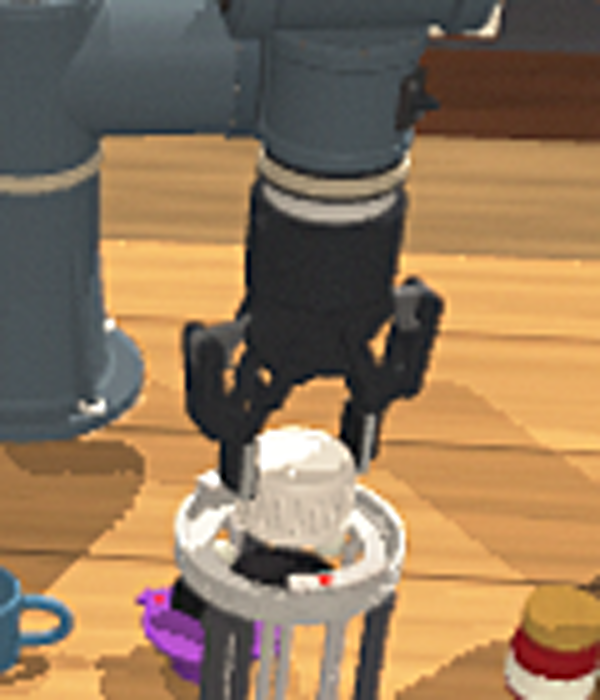

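```bash
python3 -m jog '[{"dx":8,"dy":-1,"dz":-1,"ax":0,"ay":0,"az":0},{"dx":8,"dy":0,"dz":0,"ax":0,"ay":0,"az":0},{"dx":6,"dy":0,"dz":0,"ax":0,"ay":0,"az":0},{"dx":3,"dy":0,"dz":0,"ax":0,"ay":0,"az":0},{"dx":0,"dy":0,"dz":0,"ax":0,"ay":0,"az":0}]'
python3 go.py 551.7 197.2 256 -63
python3 -m jog '[{"dx":2,"dy":0,"dz":0,"ax":0,"ay":0,"az":0},{"dx":2,"dy":0,"dz":0,"ax":0,"ay":0,"az":0},{"dx":0,"dy":0,"dz":0,"ax":0,"ay":0,"az":0}]'
python3 go.py 551.7 197.2 256 -63
```

```text
t: 15.93
eef_pos: [551.5, 197.8, 263.5]
tool_rot: [-0.686, -0.167, 0.688, -0.167]
force: [0.6, -0.2, -0.8]
width: 0.716
t 15.93 pos [551.5  197.76 263.49] yaw -62.6 F [ 0.58 -0.18 -0.84] w 0.716
shift now-frame [7.49 0.59 0.06] | after-turn frame [7.49 0.59 0.07] | turn [0.01 0.   0.  ]
t: 16.18
eef_pos: [552.2, 197.9, 260.6]
tool_rot: [-0.687, -0.167, 0.687, -0.167]
force: [-0.8, -0.4, -2.1]
width: 0.713
t 16.18 pos [552.19 197.91 260.64] yaw -62.6 F [-0.81 -0.37 -2.14] w 0.713
shift now-frame [4.64 0.4  0.76] | after-turn frame [4.64 0.41 0.76] | turn [0.01 0.   0.  ]
```

```bash
python3 -m jog '[{"dx":2,"dy":0,"dz":0,"ax":0,"ay":0,"az":0},{"dx":1,"dy":0,"dz":0,"ax":0,"ay":0,"az":0},{"dx":0,"dy":0,"dz":0,"ax":0,"ay":0,"az":0}]'
python3 -m jog '[{"dx":1,"dy":0,"dz":0,"ax":0,"ay":0,"az":0},{"dx":1,"dy":0,"dz":0,"ax":0,"ay":0,"az":0},{"dx":0,"dy":0,"dz":0,"ax":0,"ay":0,"az":0}]'
python3 go.py 551.7 197.2 256 -63
```

```text
t: 16.43
eef_pos: [551.8, 197.0, 257.8]
tool_rot: [-0.687, -0.167, 0.687, -0.168]
force: [-0.6, -3.7, -0.5]
width: 0.715
t: 16.68
eef_pos: [551.6, 196.7, 256.3]
tool_rot: [-0.686, -0.167, 0.688, -0.168]
force: [-3.3, -4.9, 4.4]
width: 0.715
t 16.68 pos [551.61 196.68 256.29] yaw -62.6 F [-3.33 -4.91  4.37] w 0.715
shift now-frame [ 0.29 -0.42 -0.32] | after-turn frame [ 0.29 -0.42 -0.32] | turn [ 0.01  0.   -0.  ]
```

```bash
python3 -m jog '[{"dx":0,"dy":0,"dz":0,"ax":0,"ay":0,"az":0},{"dx":0,"dy":0,"dz":0,"ax":0,"ay":0,"az":0},{"dx":0,"dy":0,"dz":0,"ax":0,"ay":0,"az":0},{"dx":0,"dy":0,"dz":0,"ax":0,"ay":0,"az":0},{"dx":-5,"dy":0,"dz":0,"ax":0,"ay":0,"az":0},{"dx":-15,"dy":0,"dz":0,"ax":0,"ay":0,"az":0},{"dx":-20,"dy":0,"dz":0,"ax":0,"ay":0,"az":0},{"dx":-10,"dy":0,"dz":0,"ax":0,"ay":0,"az":0},{"dx":0,"dy":0,"dz":0,"ax":0,"ay":0,"az":0}]' -0.75
python3 go.py 551.7 197.2 282 -63
python3 - <<'E'
from h import *
s=vision.snapshot("scene")
crop(s,270,70,390,210,5,"pics/s7.png")
E
```

```text
t: 17.43
eef_pos: [554.0, 198.4, 308.9]
tool_rot: [0.689, 0.167, -0.685, 0.167]
force: [-0.4, -0.4, -0.2]
width: 0.876
t 17.43 pos [553.95 198.42 308.86] yaw -62.6 F [-0.42 -0.44 -0.2 ] w 0.876
shift now-frame [26.84  0.    2.73] | after-turn frame [26.86  0.06  2.56] | turn [ 0.01 -0.01 -0.  ]
```

View pics/s7.png

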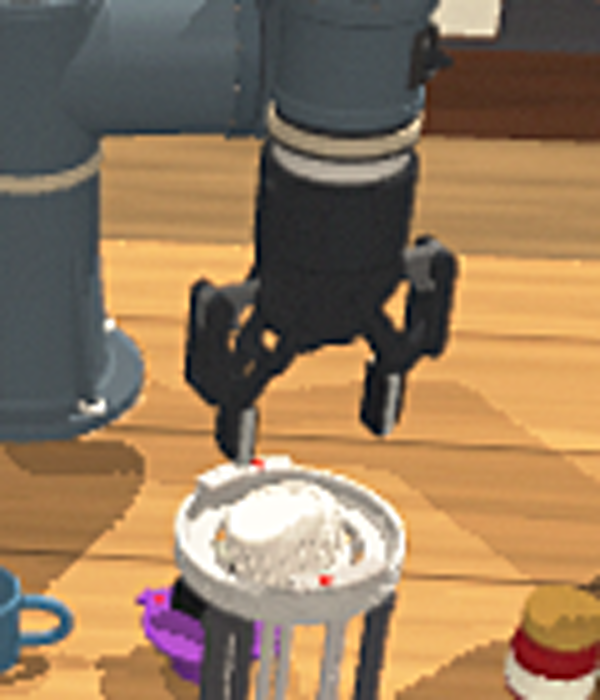

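```bash
python3 -m jog '[{"dx":0,"dy":0,"dz":2,"ax":0,"ay":0,"az":0},{"dx":0,"dy":0,"dz":0,"ax":0,"ay":0,"az":0},{"dx":0,"dy":0,"dz":0,"ax":0,"ay":0,"az":0},{"dx":0,"dy":0,"dz":0,"ax":0,"ay":0,"az":0},{"dx":0,"dy":0,"dz":0,"ax":0,"ay":0,"az":0},{"dx":0,"dy":0,"dz":0,"ax":0,"ay":0,"az":0},{"dx":0,"dy":0,"dz":0,"ax":0,"ay":0,"az":0},{"dx":0,"dy":0,"dz":0,"ax":0,"ay":0,"az":0}]' 1
python3 go.py 551.7 197.2 282 -63
python3 -m jog '[{"dx":8,"dy":0,"dz":0,"ax":0,"ay":0,"az":0},{"dx":8,"dy":0,"dz":0,"ax":0,"ay":0,"az":0},{"dx":6,"dy":0,"dz":0,"ax":0,"ay":0,"az":0},{"dx":3,"dy":0,"dz":0,"ax":0,"ay":0,"az":0},{"dx":0,"dy":0,"dz":0,"ax":0,"ay":0,"az":0}]'
python3 go.py 551.7 197.2 282 -63
python3 - <<'E'
from h import *
s=vision.snapshot("scene");t=vision.snapshot("top")
crop(s,270,70,390,210,5,"pics/s8.png");crop(t,150,140,240,210,6,"pics/t8.png")
E
```

```text
t: 18.15
eef_pos: [550.5, 197.0, 305.7]
tool_rot: [-0.687, -0.167, 0.687, -0.167]
force: [-0.1, 0.2, 1.2]
width: -0.0
t 18.15 pos [550.49 196.96 305.73] yaw -62.6 F [-0.13  0.2   1.2 ] w -0.000
shift now-frame [23.73  0.35 -1.19] | after-turn frame [23.73  0.34 -1.19] | turn [0.01 0.   0.  ]
t: 18.57
eef_pos: [549.8, 196.8, 279.4]
tool_rot: [-0.686, -0.167, 0.688, -0.167]
force: [0.5, -0.1, -0.0]
width: 0.001
t 18.57 pos [549.78 196.85 279.39] yaw -62.6 F [ 0.46 -0.09 -0.02] w 0.001
shift now-frame [-2.61  0.57 -1.86] | after-turn frame [-2.61  0.56 -1.87] | turn [0.01 0.   0.  ]
```

View pics/s8.png

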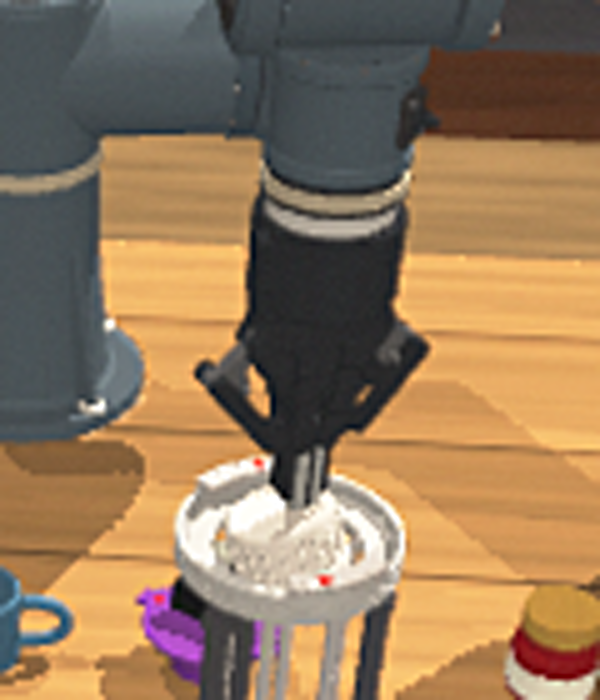

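```bash
python3 -m jog '[{"dx":3,"dy":0.5,"dz":-2,"ax":0,"ay":0,"az":0},{"dx":3,"dy":0,"dz":0,"ax":0,"ay":0,"az":0},{"dx":0,"dy":0,"dz":0,"ax":0,"ay":0,"az":0},{"dx":0,"dy":0,"dz":0,"ax":0,"ay":0,"az":0}]'
python3 go.py 551.7 197.2 225 -63
python3 -m jog '[{"dx":2,"dy":0,"dz":0,"ax":0,"ay":0,"az":0},{"dx":2,"dy":0,"dz":0,"ax":0,"ay":0,"az":0},{"dx":2,"dy":0,"dz":0,"ax":0,"ay":0,"az":0},{"dx":0,"dy":0,"dz":0,"ax":0,"ay":0,"az":0}]'
python3 go.py 551.7 197.2 225 -63
```

```text
t: 19.0
eef_pos: [554.1, 198.1, 276.7]
tool_rot: [0.689, 0.167, -0.685, 0.167]
force: [-0.2, 1.0, 6.2]
width: -0.001
t 19.00 pos [554.09 198.05 276.75] yaw -62.6 F [-0.23  0.96  6.18] w -0.001
shift now-frame [51.73 -0.39  2.78] | after-turn frame [51.75 -0.33  2.52] | turn [ 0.01 -0.01 -0.  ]
t: 19.33
eef_pos: [556.5, 198.6, 272.1]
tool_rot: [0.691, 0.167, -0.683, 0.167]
force: [3.4, 1.1, 7.0]
width: -0.001
t 19.33 pos [556.52 198.56 272.09] yaw -62.6 F [3.44 1.13 7.04] w -0.001
shift now-frame [47.03 -1.13  5.46] | after-turn frame [47.09 -0.97  4.92] | turn [ 0.01 -0.01 -0.  ]
```

```bash
python3 -m jog '[{"dx":2,"dy":0,"dz":2,"ax":0,"ay":0,"az":0},{"dx":2,"dy":0,"dz":2,"ax":0,"ay":0,"az":0},{"dx":2,"dy":0,"dz":0,"ax":0,"ay":0,"az":0},{"dx":0,"dy":0,"dz":0,"ax":0,"ay":0,"az":0}]'
python3 go.py 551.7 197.2 225 -63
python3 -m jog '[{"dx":2,"dy":0,"dz":0,"ax":0,"ay":0,"az":0},{"dx":2,"dy":0,"dz":0,"ax":0,"ay":0,"az":0},{"dx":2,"dy":0,"dz":0,"ax":0,"ay":0,"az":0},{"dx":0,"dy":0,"dz":0,"ax":0,"ay":0,"az":0}]'
python3 go.py 551.7 197.2 225 -63
```

```text
t: 19.67
eef_pos: [553.5, 197.2, 267.0]
tool_rot: [0.692, 0.168, -0.682, 0.167]
force: [1.6, 2.9, 5.9]
width: -0.0
t 19.67 pos [553.45 197.23 266.98] yaw -62.6 F [1.65 2.92 5.89] w -0.000
shift now-frame [41.96 -0.87  2.15] | after-turn frame [41.98 -0.77  1.58] | turn [ 0.01 -0.01 -0.  ]
t: 20.0
eef_pos: [550.4, 196.1, 257.7]
tool_rot: [0.689, 0.167, -0.685, 0.167]
force: [0.6, 0.9, 3.6]
width: 0.003
t 20.00 pos [550.44 196.12 257.71] yaw -62.6 F [0.63 0.93 3.58] w 0.003
shift now-frame [32.72 -0.4  -1.47] | after-turn frame [32.71 -0.38 -1.61] | turn [ 0.01 -0.   -0.  ]
```

Run:
```python
from h import *
s=vision.snapshot("scene");t=vision.snapshot("top")
crop(s,290,120,370,200,8,"pics/s9.png")
```

```text
(no output)
```

View pics/s9.png

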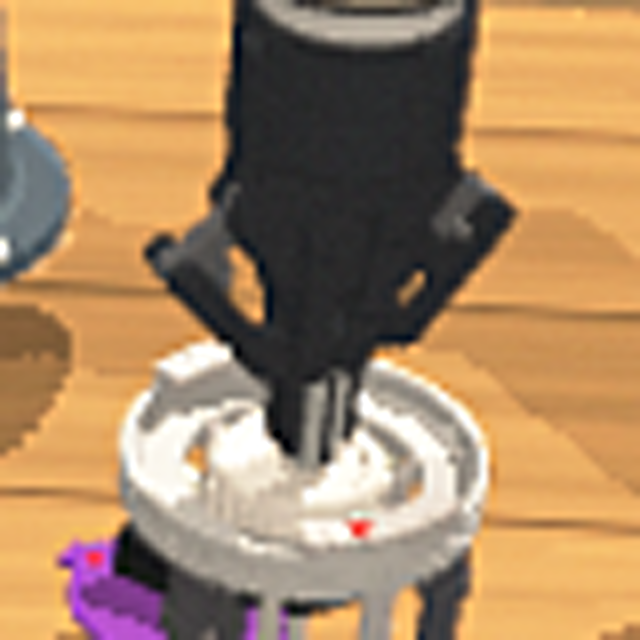

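```bash
python3 -m jog '[{"dx":3,"dy":0,"dz":0,"ax":0,"ay":0,"az":0},{"dx":3,"dy":0,"dz":-1,"ax":0,"ay":0,"az":0},{"dx":2,"dy":0,"dz":0,"ax":0,"ay":0,"az":0},{"dx":0,"dy":0,"dz":0,"ax":0,"ay":0,"az":0}]'
python3 go.py 551.7 197.2 225 -63
python3 -m jog '[{"dx":2,"dy":0,"dz":0,"ax":0,"ay":0,"az":0},{"dx":2,"dy":0,"dz":0,"ax":0,"ay":0,"az":0},{"dx":2,"dy":0,"dz":0,"ax":0,"ay":0,"az":0},{"dx":2,"dy":0,"dz":0,"ax":0,"ay":0,"az":0}]'
python3 go.py 551.7 197.2 225 -63
python3 -m jog '[{"dx":2,"dy":0,"dz":0,"ax":0,"ay":0,"az":0},{"dx":2,"dy":0,"dz":0,"ax":0,"ay":0,"az":0},{"dx":2,"dy":0,"dz":0,"ax":0,"ay":0,"az":0},{"dx":2,"dy":0,"dz":0,"ax":0,"ay":0,"az":0}]'
python3 go.py 551.7 197.2 225 -63
```

```text
t: 20.43
eef_pos: [550.2, 196.0, 248.9]
tool_rot: [0.687, 0.167, -0.687, 0.167]
force: [1.6, 2.0, 2.5]
width: 0.005
t 20.43 pos [550.21 196.01 248.88] yaw -62.6 F [1.64 1.95 2.46] w 0.005
shift now-frame [23.89 -0.38 -1.86] | after-turn frame [23.88 -0.38 -1.87] | turn [ 0.01 -0.   -0.  ]
t: 20.77
eef_pos: [550.3, 196.1, 241.6]
tool_rot: [0.688, 0.167, -0.686, 0.167]
force: [1.0, 0.8, 7.7]
width: -0.001
t 20.77 pos [550.32 196.06 241.65] yaw -62.6 F [1.02 0.8  7.71] w -0.001
shift now-frame [16.65 -0.39 -1.73] | after-turn frame [16.65 -0.39 -1.75] | turn [ 0.01 -0.   -0.  ]
t: 21.1
eef_pos: [550.3, 196.1, 233.6]
tool_rot: [0.688, 0.167, -0.686, 0.167]
force: [1.8, 1.2, 5.5]
width: 0.0
t 21.10 pos [550.31 196.09 233.58] yaw -62.6 F [1.8  1.16 5.51] w 0.000
shift now-frame [ 8.58 -0.36 -1.73] | after-turn frame [ 8.58 -0.36 -1.74] | turn [ 0.01 -0.   -0.  ]
```

```bash
python3 -m jog '[{"dx":2,"dy":0,"dz":-1,"ax":0,"ay":0,"az":0},{"dx":2,"dy":0,"dz":0,"ax":0,"ay":0,"az":0},{"dx":2,"dy":0,"dz":0,"ax":0,"ay":0,"az":0},{"dx":2,"dy":0,"dz":0,"ax":0,"ay":0,"az":0}]'
python3 go.py 551.7 197.2 225 -63
python3 -m jog '[{"dx":1.5,"dy":0,"dz":0,"ax":0,"ay":0,"az":0},{"dx":1.5,"dy":0,"dz":0,"ax":0,"ay":0,"az":0},{"dx":0,"dy":0,"dz":0,"ax":0,"ay":0,"az":0},{"dx":0,"dy":0,"dz":0,"ax":0,"ay":0,"az":0}]'
python3 go.py 551.7 197.2 225 -63
```

```text
t: 21.43
eef_pos: [550.3, 196.4, 224.5]
tool_rot: [-0.687, -0.167, 0.687, -0.167]
force: [0.1, 1.1, 3.6]
width: 0.002
t 21.43 pos [550.34 196.39 224.48] yaw -62.6 F [0.06 1.1  3.6 ] w 0.002
shift now-frame [-0.53 -0.09 -1.58] | after-turn frame [-0.52 -0.1  -1.58] | turn [0.01 0.   0.  ]
t: 21.77
eef_pos: [550.4, 196.4, 221.7]
tool_rot: [-0.687, -0.167, 0.687, -0.167]
force: [-0.5, 0.2, 3.9]
width: 0.001
t 21.77 pos [550.39 196.42 221.68] yaw -62.6 F [-0.51  0.24  3.89] w 0.001
shift now-frame [-3.32 -0.09 -1.51] | after-turn frame [-3.32 -0.1  -1.52] | turn [0.01 0.   0.  ]
```

```bash
python3 -m jog '[{"dx":-10,"dy":0,"dz":0,"ax":0,"ay":0,"az":0},{"dx":-25,"dy":0,"dz":0,"ax":0,"ay":0,"az":0},{"dx":-35,"dy":0,"dz":0,"ax":0,"ay":0,"az":0},{"dx":-30,"dy":0,"dz":0,"ax":0,"ay":0,"az":0},{"dx":-5,"dy":10,"dz":10,"ax":0,"ay":0,"az":0},{"dx":0,"dy":25,"dz":20,"ax":0,"ay":0,"az":0},{"dx":0,"dy":25,"dz":20,"ax":0,"ay":0,"az":0},{"dx":0,"dy":25,"dz":20,"ax":0,"ay":0,"az":0},{"dx":0,"dy":25,"dz":20,"ax":0,"ay":0,"az":0},{"dx":0,"dy":20,"dz":20,"ax":0,"ay":0,"az":0}]' -0.2
python3 - <<'E'
from h import *
s=vision.snapshot("scene");t=vision.snapshot("top");cv2.imwrite("pics/s10f.png",s);cv2.imwrite("pics/t10f.png",t)
crop(s,290,150,360,260,5,"pics/s10.png");crop(t,265,135,355,240,5,"pics/t10.png");crop(t,155,150,235,210,8,"pics/t10d.png")
E
python3 go.py 627 -156 120 -63
```

```text
t: 22.6
eef_pos: [511.8, 28.4, 326.4]
tool_rot: [-0.687, -0.167, 0.688, -0.167]
force: [0.6, -1.0, 0.6]
width: 0.595
t 22.70 pos [511.07  27.01 326.37] yaw -62.9 F [ 0.09  2.01 -0.15] w 0.596
shift now-frame [206.31 215.73 -20.46] | after-turn frame [206.37 215.69 -20.21] | turn [ 0.  0. -0.]
```

View pics/s10.png

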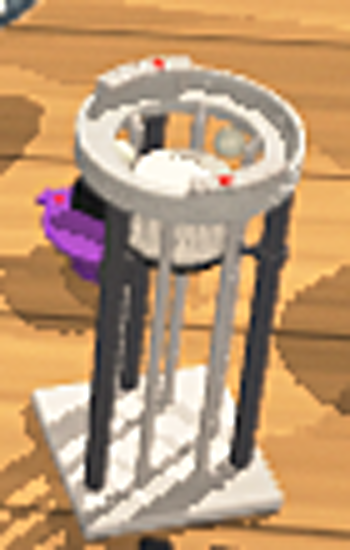

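View pics/t10f.png

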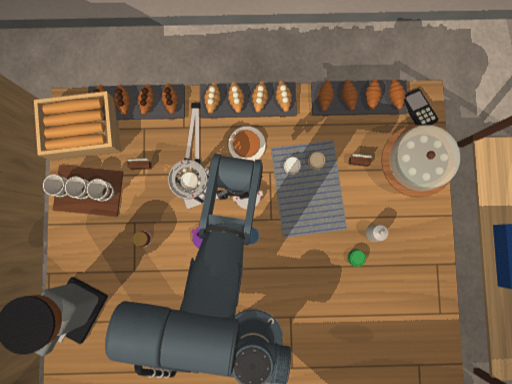

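View pics/t10d.png

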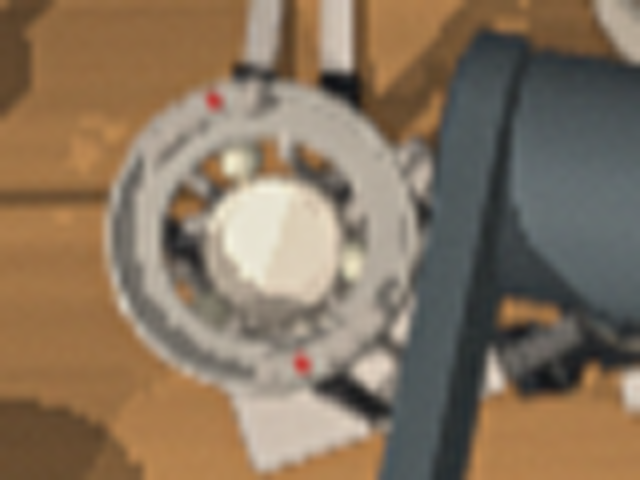

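```bash
python3 - <<'E'
from h import *
t=cv2.imread("pics/t10f.png");s=cv2.imread("pics/s10f.png")
crop(t,270,135,345,190,8,"pics/tm2.png")
tw=[(281,154,303,178),(306,149,328,173)]
sw=[(189,232,216,258),(159,232,185,260)]
for a,b in zip(tw,sw):
    p=blob("top",t,*a);q=blob("scene",s,*b);print(p);print(q,tri(p[0],q[0]))
E
python3 -m jog '[{"dx":0,"dy":0,"dz":0,"ax":-0.1,"ay":0,"az":0},{"dx":0,"dy":0,"dz":0,"ax":-0.12,"ay":0,"az":0},{"dx":0,"dy":0,"dz":0,"ax":-0.12,"ay":0,"az":0},{"dx":0,"dy":0,"dz":0,"ax":-0.12,"ay":0,"az":0},{"dx":0,"dy":0,"dz":0,"ax":-0.11,"ay":0,"az":0},{"dx":0,"dy":0,"dz":0,"ax":0,"ay":0,"az":0}]' -1
python3 go.py 626 -155.5 120 -30
```

```text
((291.5, 164.5), (16, 16), 152.0, array([ 628.46, -155.48,   19.  ]))
((203.5, 244.5), (24, 22), 170.0, array([ 625.47, -152.11,   19.  ])) (array([ 627.68, -153.4 ,   21.12]), np.float64(3.8786730873770794))
((317.0, 159.5), (15, 16), 124.0, array([ 645.23, -250.8 ,   19.  ]))
((170.5, 245.5), (24, 24), 154.0, array([ 640.46, -250.31,   19.  ])) (array([ 644.29, -249.44,   23.01]), np.float64(1.6176906922074172))
t: 23.2
eef_pos: [512.4, 31.1, 326.5]
tool_rot: [-0.612, -0.355, 0.612, -0.354]
force: [-0.9, -0.7, -0.1]
width: 1.002
t 23.20 pos [512.37  31.09 326.46] yaw -29.8 F [-0.9  -0.69 -0.1 ] w 1.002
shift now-frame [206.24 191.65 105.29] | after-turn frame [206.46 191.7  104.78] | turn [0. 0. 0.]
```

View pics/tm2.png

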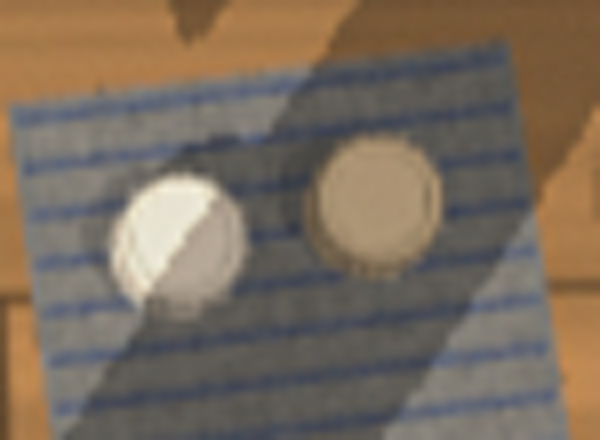

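```bash
python3 -m jog '[{"dx":0,"dy":14,"dz":8,"ax":0,"ay":0,"az":0},{"dx":10,"dy":28,"dz":15.5,"ax":0,"ay":0,"az":0},{"dx":10,"dy":32,"dz":17.5,"ax":0,"ay":0,"az":0},{"dx":25,"dy":32,"dz":17.5,"ax":0,"ay":0,"az":0},{"dx":25,"dy":32,"dz":17.5,"ax":0,"ay":0,"az":0},{"dx":28,"dy":28,"dz":15.5,"ax":0,"ay":0,"az":0},{"dx":30,"dy":18,"dz":10,"ax":0,"ay":0,"az":0},{"dx":30,"dy":8,"dz":4,"ax":0,"ay":0,"az":0},{"dx":30,"dy":0,"dz":0,"ax":0,"ay":0,"az":0},{"dx":10,"dy":0,"dz":0,"ax":0,"ay":0,"az":0}]' -1
python3 -m jog '[{"dx":0,"dy":0,"dz":0,"ax":0,"ay":0,"az":0},{"dx":0,"dy":0,"dz":0,"ax":0,"ay":0,"az":0}]'
python3 go.py 625.7 -155.5 45 -30
```

```text
t: 24.03
eef_pos: [621.5, -153.3, 126.9]
tool_rot: [-0.611, -0.355, 0.615, -0.35]
force: [-1.1, -0.2, -0.5]
width: 1.003
t: 24.2
eef_pos: [624.1, -152.8, 132.3]
tool_rot: [-0.612, -0.354, 0.613, -0.353]
force: [-0.9, -0.4, 0.1]
width: 1.001
t 24.20 pos [ 624.08 -152.8   132.32] yaw -30.0 F [-0.95 -0.4   0.06] w 1.001
shift now-frame [87.32  2.79  1.52] | after-turn frame [87.32  2.75  1.53] | turn [-0.  0.  0.]
```

```bash
python3 -m jog '[{"dx":20,"dy":2.5,"dz":1.5,"ax":0,"ay":0,"az":0},{"dx":30,"dy":0,"dz":0,"ax":0,"ay":0,"az":0},{"dx":25,"dy":0,"dz":0,"ax":0,"ay":0,"az":0},{"dx":12,"dy":0,"dz":0,"ax":0,"ay":0,"az":0},{"dx":0,"dy":0,"dz":0,"ax":0,"ay":0,"az":0},{"dx":0,"dy":0,"dz":0,"ax":0,"ay":0,"az":0}]' -1
python3 go.py 625.7 -155.5 30 -30
python3 - <<'E'
from h import *
s=vision.snapshot("scene")
crop(s,140,160,260,280,5,"pics/s11.png")
E
```

```text
t: 24.7
eef_pos: [626.4, -155.3, 46.7]
tool_rot: [0.613, 0.353, -0.612, 0.354]
force: [0.1, -0.0, 0.0]
width: 0.997
t 24.70 pos [ 626.36 -155.33   46.72] yaw -29.9 F [ 0.11 -0.01  0.  ] w 0.997
shift now-frame [16.71 -0.52  0.49] | after-turn frame [16.72 -0.49  0.48] | turn [ 0. -0. -0.]
```

View pics/s11.png

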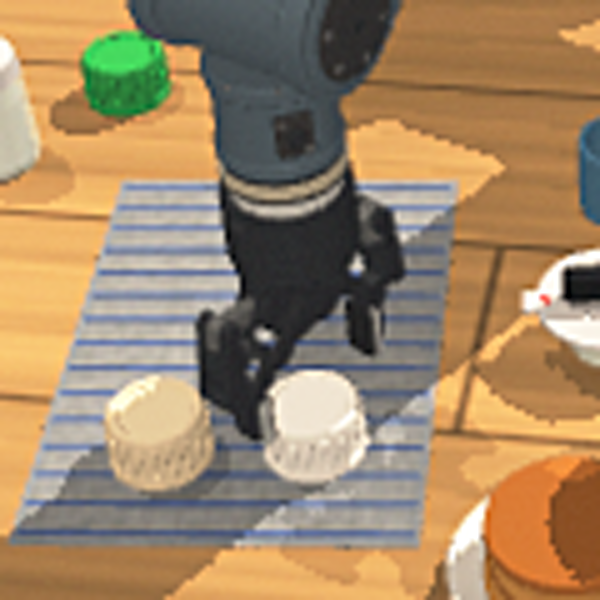

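```bash
python3 -m jog '[{"dx":10,"dy":0,"dz":0,"ax":0,"ay":0,"az":0},{"dx":6.5,"dy":0,"dz":0,"ax":0,"ay":0,"az":0},{"dx":0,"dy":0,"dz":0,"ax":0,"ay":0,"az":0},{"dx":0,"dy":0,"dz":0,"ax":0,"ay":0,"az":0}]' 
python3 -m jog '[{"dx":0,"dy":0,"dz":0,"ax":0,"ay":0,"az":0},{"dx":0,"dy":0,"dz":0,"ax":0,"ay":0,"az":0},{"dx":0,"dy":0,"dz":0,"ax":0,"ay":0,"az":0},{"dx":0,"dy":0,"dz":0,"ax":0,"ay":0,"az":0},{"dx":0,"dy":0,"dz":0,"ax":0,"ay":0,"az":0}]'  1
python3 go.py 625.7 -155.5 30 -30
```

```text
t: 25.08
eef_pos: [625.1, -155.1, 28.6]
tool_rot: [-0.612, -0.354, 0.612, -0.354]
force: [-0.4, -0.1, 0.9]
width: 1.002
t: 25.5
eef_pos: [625.7, -155.3, 29.6]
tool_rot: [0.612, 0.353, -0.612, 0.354]
force: [-1.3, 1.4, 5.6]
width: 0.716
t 25.50 pos [ 625.67 -155.34   29.63] yaw -30.0 F [-1.34  1.41  5.6 ] w 0.716
shift now-frame [-0.37  0.11  0.12] | after-turn frame [-0.37  0.11  0.12] | turn [ 0. -0. -0.]
```

Gripped. Lifting, turning back to −63° and travelling.

```bash
python3 -m jog '[{"dx":-10,"dy":0,"dz":0,"ax":0,"ay":0,"az":0},{"dx":-25,"dy":0,"dz":0,"ax":0,"ay":0,"az":0},{"dx":-35,"dy":0,"dz":0,"ax":0,"ay":0,"az":0},{"dx":-35,"dy":0,"dz":0,"ax":0.115,"ay":0,"az":0},{"dx":-35,"dy":0,"dz":0,"ax":0.115,"ay":0,"az":0},{"dx":-35,"dy":0,"dz":0,"ax":0.115,"ay":0,"az":0},{"dx":-35,"dy":0,"dz":0,"ax":0.115,"ay":0,"az":0},{"dx":-35,"dy":0,"dz":0,"ax":0.115,"ay":0,"az":0},{"dx":-25,"dy":0,"dz":0,"ax":0,"ay":0,"az":0},{"dx":-10,"dy":0,"dz":0,"ax":0,"ay":0,"az":0}]' 
python3 go.py 551.4 197.0 305 -63
```

```text
t: 26.33
eef_pos: [626.9, -155.8, 313.9]
tool_rot: [0.69, 0.164, -0.685, 0.168]
force: [0.9, 0.5, -0.1]
width: 0.712
t 26.33 pos [ 626.89 -155.79  313.95] yaw -62.9 F [ 0.87  0.48 -0.1 ] w 0.712
shift now-frame [   7.16 -348.49  -93.51] | after-turn frame [   8.95 -348.61  -92.9 ] | turn [ 0.   -0.01 -0.01]
```

```bash
python3 -m jog '[{"dx":0,"dy":-18,"dz":-5,"ax":0,"ay":0,"az":0},{"dx":0,"dy":-36,"dz":-9.6,"ax":0,"ay":0,"az":0},{"dx":0,"dy":-36,"dz":-9.6,"ax":0,"ay":0,"az":0},{"dx":0,"dy":-36,"dz":-9.6,"ax":0,"ay":0,"az":0},{"dx":0,"dy":-36,"dz":-9.6,"ax":0,"ay":0,"az":0},{"dx":0,"dy":-36,"dz":-9.6,"ax":0,"ay":0,"az":0},{"dx":0,"dy":-36,"dz":-9.6,"ax":0,"ay":0,"az":0},{"dx":0,"dy":-36,"dz":-9.6,"ax":0,"ay":0,"az":0},{"dx":0,"dy":-36,"dz":-9.6,"ax":0,"ay":0,"az":0},{"dx":0,"dy":-25,"dz":-7,"ax":0,"ay":0,"az":0}]' 
python3 -m jog '[{"dx":0,"dy":-14,"dz":-4,"ax":0,"ay":0,"az":0},{"dx":0,"dy":0,"dz":0,"ax":0,"ay":0,"az":0},{"dx":0,"dy":0,"dz":0,"ax":0,"ay":0,"az":0},{"dx":0,"dy":0,"dz":0,"ax":0,"ay":0,"az":0}]' 
python3 go.py 551.4 197.0 256 -63
```

```text
t: 27.17
eef_pos: [550.3, 183.4, 306.4]
tool_rot: [-0.685, -0.167, 0.689, -0.166]
force: [0.4, 0.4, -1.3]
width: 0.714
t: 27.5
eef_pos: [550.1, 193.7, 307.4]
tool_rot: [-0.686, -0.166, 0.688, -0.166]
force: [-0.1, 0.1, -1.0]
width: 0.71
t 27.50 pos [550.08 193.73 307.43] yaw -62.9 F [-0.08  0.09 -1.02] w 0.710
shift now-frame [51.43 -2.3  -2.8 ] | after-turn frame [51.43 -2.32 -2.66] | turn [0. 0. 0.]
```

```bash
python3 -m jog '[{"dx":8,"dy":-2,"dz":-2.5,"ax":0,"ay":0,"az":0},{"dx":12,"dy":0,"dz":0,"ax":0,"ay":0,"az":0},{"dx":8,"dy":0,"dz":0,"ax":0,"ay":0,"az":0},{"dx":0,"dy":0,"dz":0,"ax":0,"ay":0,"az":0},{"dx":0,"dy":0,"dz":0,"ax":0,"ay":0,"az":0}]'
python3 go.py 551.4 197 256 -63
python3 -m jog '[{"dx":6,"dy":0,"dz":0,"ax":0,"ay":0,"az":0},{"dx":6,"dy":0,"dz":0,"ax":0,"ay":0,"az":0},{"dx":4,"dy":0,"dz":0,"ax":0,"ay":0,"az":0},{"dx":3,"dy":0,"dz":0,"ax":0,"ay":0,"az":0},{"dx":0,"dy":0,"dz":0,"ax":0,"ay":0,"az":0},{"dx":0,"dy":0,"dz":0,"ax":0,"ay":0,"az":0}]'
python3 go.py 551.4 197 256 -63
```

```text
t: 27.92
eef_pos: [551.9, 196.3, 279.8]
tool_rot: [-0.687, -0.165, 0.688, -0.165]
force: [-0.1, -0.4, -1.2]
width: 0.714
t 27.92 pos [551.93 196.3  279.77] yaw -63.0 F [-0.08 -0.41 -1.23] w 0.714
shift now-frame [23.77 -0.85  0.11] | after-turn frame [23.77 -0.86  0.16] | turn [0. 0. 0.]
t: 28.42
eef_pos: [552.1, 197.1, 261.6]
tool_rot: [-0.687, -0.166, 0.688, -0.166]
force: [0.1, 0.8, -1.0]
width: 0.712
t 28.42 pos [552.08 197.14 261.59] yaw -62.9 F [ 0.14  0.8  -0.97] w 0.712
shift now-frame [ 5.59 -0.18  0.66] | after-turn frame [ 5.59 -0.18  0.67] | turn [0. 0. 0.]
```

```bash
python3 -m jog '[{"dx":2,"dy":0,"dz":0.5,"ax":0,"ay":0,"az":0},{"dx":2,"dy":0,"dz":0,"ax":0,"ay":0,"az":0},{"dx":1,"dy":0,"dz":0,"ax":0,"ay":0,"az":0},{"dx":0,"dy":0,"dz":0,"ax":0,"ay":0,"az":0}]'
python3 -m jog '[{"dx":1,"dy":0,"dz":0,"ax":0,"ay":0,"az":0},{"dx":1,"dy":0,"dz":0,"ax":0,"ay":0,"az":0},{"dx":0,"dy":0,"dz":0,"ax":0,"ay":0,"az":0}]'
python3 go.py 551.4 197 256 -63
```

```text
t: 28.75
eef_pos: [552.1, 196.8, 256.8]
tool_rot: [0.688, 0.166, -0.687, 0.166]
force: [0.8, -0.6, -0.8]
width: 0.719
t: 29.0
eef_pos: [552.7, 196.6, 255.4]
tool_rot: [0.688, 0.165, -0.687, 0.166]
force: [1.4, -1.0, 0.8]
width: 0.716
t 29.00 pos [552.68 196.6  255.42] yaw -62.9 F [ 1.41 -0.99  0.78] w 0.716
shift now-frame [-0.59 -0.94  0.96] | after-turn frame [-0.58 -0.94  0.96] | turn [ 0. -0. -0.]
```

```bash
python3 -m jog '[{"dx":1,"dy":0,"dz":0.5,"ax":0,"ay":0,"az":0},{"dx":0,"dy":0,"dz":0,"ax":0,"ay":0,"az":0}]'
python3 -m jog '[{"dx":0,"dy":0,"dz":0,"ax":0,"ay":0,"az":0},{"dx":0,"dy":0,"dz":0,"ax":0,"ay":0,"az":0},{"dx":0,"dy":0,"dz":0,"ax":0,"ay":0,"az":0},{"dx":0,"dy":0,"dz":0,"ax":0,"ay":0,"az":0},{"dx":-5,"dy":0,"dz":0,"ax":0,"ay":0,"az":0},{"dx":-15,"dy":0,"dz":0,"ax":0,"ay":0,"az":0},{"dx":-20,"dy":0,"dz":0,"ax":0,"ay":0,"az":0},{"dx":-10,"dy":0,"dz":0,"ax":0,"ay":0,"az":0},{"dx":0,"dy":0,"dz":0,"ax":0,"ay":0,"az":0}]' -0.75
python3 -m jog '[{"dx":0,"dy":0,"dz":0,"ax":0,"ay":0,"az":0},{"dx":0,"dy":0,"dz":0,"ax":0,"ay":0,"az":0},{"dx":0,"dy":0,"dz":0,"ax":0,"ay":0,"az":0},{"dx":0,"dy":0,"dz":0,"ax":0,"ay":0,"az":0},{"dx":0,"dy":0,"dz":0,"ax":0,"ay":0,"az":0},{"dx":0,"dy":0,"dz":0,"ax":0,"ay":0,"az":0},{"dx":0,"dy":0,"dz":0,"ax":0,"ay":0,"az":0},{"dx":0,"dy":0,"dz":0,"ax":0,"ay":0,"az":0}]' 1
python3 go.py 551.4 197 282 -63
python3 - <<'E'
from h import *
s=vision.snapshot("scene")
crop(s,290,120,370,200,8,"pics/s12.png")
E
```

```text
t: 29.17
eef_pos: [552.5, 196.4, 254.6]
tool_rot: [0.689, 0.165, -0.686, 0.166]
force: [3.0, -1.4, 3.0]
width: 0.719
t: 29.92
eef_pos: [552.8, 197.0, 306.7]
tool_rot: [0.69, 0.166, -0.685, 0.166]
force: [-0.2, -0.3, 0.2]
width: 0.877
t: 30.58
eef_pos: [551.3, 196.6, 303.6]
tool_rot: [-0.687, -0.166, 0.688, -0.166]
force: [-0.7, -0.0, -0.3]
width: 0.002
t 30.58 pos [551.27 196.62 303.62] yaw -62.9 F [-0.69 -0.03 -0.33] w 0.002
shift now-frame [21.62 -0.27 -0.3 ] | after-turn frame [21.62 -0.27 -0.29] | turn [0. 0. 0.]
```

View pics/s12.png

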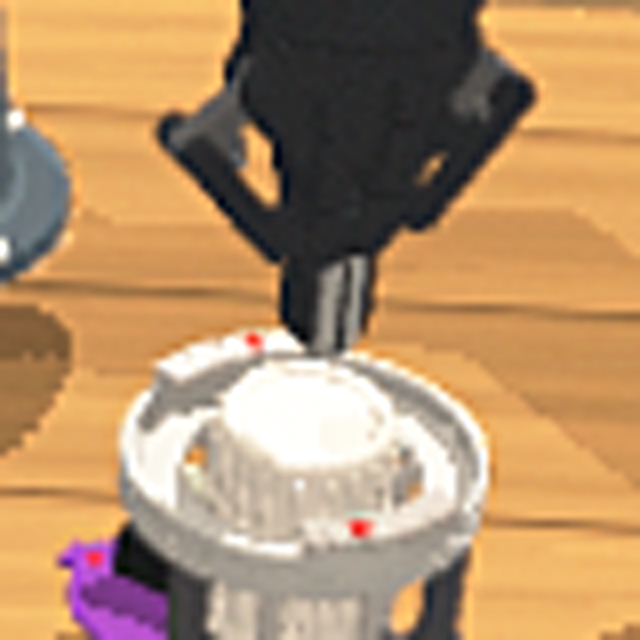

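```bash
python3 -m jog '[{"dx":8,"dy":0,"dz":0,"ax":0,"ay":0,"az":0},{"dx":8,"dy":0,"dz":0,"ax":0,"ay":0,"az":0},{"dx":5,"dy":0,"dz":0,"ax":0,"ay":0,"az":0},{"dx":3,"dy":0,"dz":0,"ax":0,"ay":0,"az":0},{"dx":0,"dy":0,"dz":0,"ax":0,"ay":0,"az":0}]'
python3 -m jog '[{"dx":2,"dy":0,"dz":0,"ax":0,"ay":0,"az":0},{"dx":2,"dy":0,"dz":0,"ax":0,"ay":0,"az":0},{"dx":2,"dy":0,"dz":0,"ax":0,"ay":0,"az":0},{"dx":2,"dy":0,"dz":0,"ax":0,"ay":0,"az":0}]'
python3 go.py 551.4 197 225 -63
python3 -m jog '[{"dx":2,"dy":0,"dz":0,"ax":0,"ay":0,"az":0},{"dx":2,"dy":0,"dz":0,"ax":0,"ay":0,"az":0},{"dx":2,"dy":0,"dz":0,"ax":0,"ay":0,"az":0}]'
python3 go.py 551.4 197 225 -63
python3 -m jog '[{"dx":2,"dy":0,"dz":0,"ax":0,"ay":0,"az":0},{"dx":2,"dy":0,"dz":0,"ax":0,"ay":0,"az":0},{"dx":2,"dy":0,"dz":0,"ax":0,"ay":0,"az":0}]'
python3 go.py 551.4 197 225 -63
```

```text
t: 31.05
eef_pos: [550.6, 196.5, 278.4]
tool_rot: [-0.687, -0.166, 0.688, -0.166]
force: [-0.1, 0.1, -0.6]
width: -0.0
t: 31.38
eef_pos: [554.4, 197.2, 274.6]
tool_rot: [0.691, 0.165, -0.684, 0.166]
force: [2.7, -0.5, 9.5]
width: -0.001
t 31.38 pos [554.37 197.23 274.59] yaw -62.9 F [ 2.66 -0.51  9.47] w -0.001
shift now-frame [49.56 -1.28  3.19] | after-turn frame [49.59 -1.15  2.75] | turn [ 0.   -0.01 -0.  ]
t: 31.63
eef_pos: [555.4, 196.2, 270.4]
tool_rot: [0.692, 0.164, -0.683, 0.167]
force: [-0.6, -1.6, 13.1]
width: -0.002
t 31.63 pos [555.41 196.15 270.4 ] yaw -62.9 F [-0.56 -1.59 13.05] w -0.002
shift now-frame [45.35 -2.86  3.66] | after-turn frame [45.4  -2.57  3.19] | turn [ 0.   -0.01 -0.01]
t: 31.88
eef_pos: [551.5, 196.7, 261.5]
tool_rot: [0.688, 0.166, -0.687, 0.166]
force: [-3.0, -0.7, 6.1]
width: 0.006
t 31.88 pos [551.5  196.66 261.46] yaw -62.9 F [-2.97 -0.7   6.07] w 0.006
shift now-frame [36.46 -0.37 -0.01] | after-turn frame [36.46 -0.34 -0.07] | turn [ 0. -0. -0.]
```

Passed the rollers. Following it down.

```bash
python3 -m jog '[{"dx":3,"dy":0,"dz":0,"ax":0,"ay":0,"az":0},{"dx":3,"dy":0,"dz":0,"ax":0,"ay":0,"az":0},{"dx":3,"dy":0,"dz":0,"ax":0,"ay":0,"az":0},{"dx":3,"dy":0,"dz":0,"ax":0,"ay":0,"az":0},{"dx":3,"dy":0,"dz":0,"ax":0,"ay":0,"az":0}]'
python3 go.py 551.4 197 225 -63
python3 -m jog '[{"dx":3,"dy":0,"dz":0,"ax":0,"ay":0,"az":0},{"dx":3,"dy":0,"dz":0,"ax":0,"ay":0,"az":0},{"dx":3,"dy":0,"dz":0,"ax":0,"ay":0,"az":0},{"dx":3,"dy":0,"dz":0,"ax":0,"ay":0,"az":0}]'
python3 go.py 551.4 197 225 -63
python3 -m jog '[{"dx":3,"dy":0,"dz":0,"ax":0,"ay":0,"az":0},{"dx":3,"dy":0,"dz":0,"ax":0,"ay":0,"az":0},{"dx":3,"dy":0,"dz":0,"ax":0,"ay":0,"az":0},{"dx":2,"dy":0,"dz":0,"ax":0,"ay":0,"az":0},{"dx":0,"dy":0,"dz":0,"ax":0,"ay":0,"az":0},{"dx":0,"dy":0,"dz":0,"ax":0,"ay":0,"az":0}]'
python3 go.py 551.4 197 225 -63
```

```text
t: 32.3
eef_pos: [551.6, 196.7, 246.5]
tool_rot: [0.688, 0.166, -0.687, 0.166]
force: [-1.7, 0.2, 7.3]
width: -0.001
t 32.30 pos [551.61 196.69 246.46] yaw -62.9 F [-1.71  0.17  7.32] w -0.001
shift now-frame [21.46 -0.39  0.08] | after-turn frame [21.46 -0.37  0.05] | turn [ 0. -0. -0.]
t: 32.63
eef_pos: [551.6, 196.7, 234.5]
tool_rot: [0.688, 0.166, -0.687, 0.166]
force: [-2.1, 0.5, 7.0]
width: 0.002
t 32.63 pos [551.59 196.69 234.49] yaw -62.9 F [-2.09  0.52  7.02] w 0.002
shift now-frame [ 9.49 -0.37  0.04] | after-turn frame [ 9.49 -0.36  0.02] | turn [ 0. -0. -0.]
t: 33.13
eef_pos: [551.5, 196.7, 221.9]
tool_rot: [0.688, 0.166, -0.687, 0.166]
force: [-1.2, -0.1, 4.7]
width: -0.001
t 33.13 pos [551.49 196.67 221.86] yaw -62.9 F [-1.25 -0.11  4.73] w -0.001
shift now-frame [-3.14 -0.34 -0.07] | after-turn frame [-3.14 -0.34 -0.07] | turn [ 0. -0. -0.]
```

```bash
python3 -m jog '[{"dx":-10,"dy":0,"dz":0,"ax":0,"ay":0,"az":0},{"dx":-25,"dy":0,"dz":0,"ax":0,"ay":0,"az":0},{"dx":-35,"dy":0,"dz":0,"ax":0,"ay":0,"az":0},{"dx":-30,"dy":0,"dz":0,"ax":0,"ay":0,"az":0},{"dx":-5,"dy":15,"dz":5,"ax":0,"ay":0,"az":0},{"dx":0,"dy":30,"dz":8,"ax":0,"ay":0,"az":0},{"dx":0,"dy":33,"dz":8,"ax":0,"ay":0,"az":0},{"dx":0,"dy":33,"dz":8,"ax":0,"ay":0,"az":0},{"dx":0,"dy":33,"dz":8,"ax":0,"ay":0,"az":0},{"dx":0,"dy":25,"dz":6,"ax":0,"ay":0,"az":0}]' -1
python3 - <<'E'
from h import *
s=vision.snapshot("scene");t=vision.snapshot("top");cv2.imwrite("pics/s13f.png",s);cv2.imwrite("pics/t13f.png",t)
a=cv2.resize(s[150:260,290:360],None,fx=5,fy=5,interpolation=2);b=cv2.resize(t[135:240,265:355],None,fx=4,fy=4,interpolation=2)
o=np.zeros((550,710,3),np.uint8);o[:550,:350]=a;o[:420,350:710]=b;cv2.imwrite("pics/c13.png",o)
p=blob("top",t,306,149,328,173);q=blob("scene",s,159,232,185,260);print(p,q,tri(p[0],q[0]))
E
python3 go.py 642 -248 120 -63
```

```text
t: 33.97
eef_pos: [590.3, 24.2, 326.9]
tool_rot: [0.688, 0.165, -0.687, 0.166]
force: [-0.7, -0.4, 0.0]
width: 1.001
((317.0, 159.5), (15, 16), 126.0, array([ 645.23, -250.8 ,   19.  ])) ((170.5, 245.5), (24, 24), 156.0, array([ 640.46, -250.31,   19.  ])) (array([ 644.29, -249.44,   23.01]), np.float64(1.6176906922074172))
t 34.07 pos [591.07  22.58 326.71] yaw -63.2 F [-0.42  0.41 -0.06] w 1.001
shift now-frame [207.17 264.12  76.54] | after-turn frame [206.71 264.21  77.46] | turn [-0.  0. -0.]
```

View pics/c13.png

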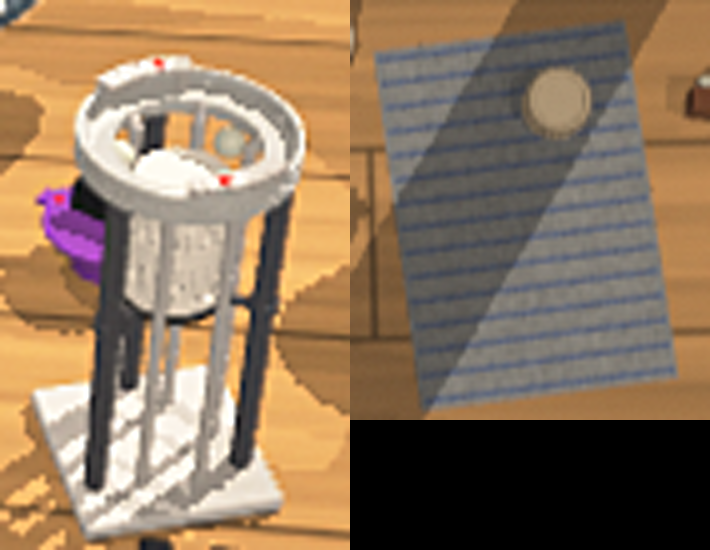

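View pics/s13f.png

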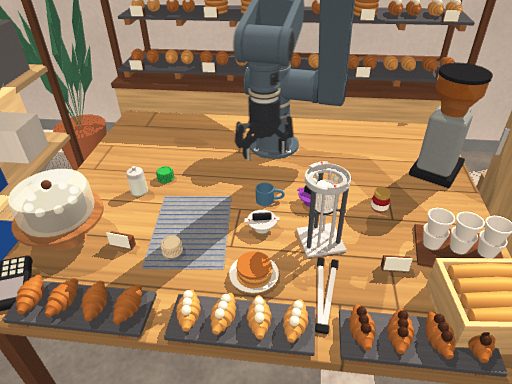

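```bash
python3 -m jog '[{"dx":0,"dy":15,"dz":4.5,"ax":0,"ay":0,"az":0},{"dx":10,"dy":30,"dz":8.5,"ax":0,"ay":0,"az":0},{"dx":10,"dy":35,"dz":10.2,"ax":0,"ay":0,"az":0},{"dx":20,"dy":35,"dz":10.2,"ax":0,"ay":0,"az":0},{"dx":20,"dy":35,"dz":10.2,"ax":0,"ay":0,"az":0},{"dx":20,"dy":35,"dz":10.2,"ax":0,"ay":0,"az":0},{"dx":25,"dy":32,"dz":9.4,"ax":0,"ay":0,"az":0},{"dx":30,"dy":25,"dz":7.3,"ax":0,"ay":0,"az":0},{"dx":30,"dy":10,"dz":3,"ax":0,"ay":0,"az":0},{"dx":30,"dy":0,"dz":0,"ax":0,"ay":0,"az":0}]' -1
python3 -m jog '[{"dx":0,"dy":0,"dz":0,"ax":0,"ay":0,"az":0},{"dx":0,"dy":0,"dz":0,"ax":0,"ay":0,"az":0},{"dx":0,"dy":0,"dz":0,"ax":0,"ay":0,"az":0}]'
python3 go.py 641.7 -247.3 45 -63
```

```text
t: 34.9
eef_pos: [640.1, -234.0, 130.6]
tool_rot: [0.688, 0.164, -0.687, 0.165]
force: [-0.0, -0.5, -0.4]
width: 1.002
t: 35.15
eef_pos: [640.3, -230.5, 133.3]
tool_rot: [0.688, 0.166, -0.687, 0.166]
force: [1.3, -0.5, 0.5]
width: 0.999
t 35.15 pos [ 640.3  -230.51  133.3 ] yaw -62.8 F [ 1.26 -0.51  0.48] w 0.999
shift now-frame [88.31 15.45  6.54] | after-turn frame [88.3  15.59  6.38] | turn [ 0. -0. -0.]
```

```bash
python3 -m jog '[{"dx":0,"dy":9,"dz":4,"ax":0,"ay":0,"az":0},{"dx":15,"dy":6,"dz":2.4,"ax":0,"ay":0,"az":0},{"dx":30,"dy":0,"dz":0,"ax":0,"ay":0,"az":0},{"dx":28,"dy":0,"dz":0,"ax":0,"ay":0,"az":0},{"dx":14,"dy":0,"dz":0,"ax":0,"ay":0,"az":0},{"dx":0,"dy":0,"dz":0,"ax":0,"ay":0,"az":0},{"dx":0,"dy":0,"dz":0,"ax":0,"ay":0,"az":0}]' -1
python3 go.py 641.7 -247.3 30 -63
python3 - <<'E'
from h import *
s=vision.snapshot("scene")
crop(s,120,160,240,280,5,"pics/s14.png")
E
```

```text
t: 35.73
eef_pos: [640.4, -247.7, 44.5]
tool_rot: [-0.687, -0.166, 0.688, -0.165]
force: [0.1, 0.2, 0.5]
width: 0.998
t 35.73 pos [ 640.4  -247.66   44.48] yaw -62.9 F [0.05 0.22 0.51] w 0.998
shift now-frame [14.47  0.28 -1.33] | after-turn frame [14.48  0.27 -1.32] | turn [0. 0. 0.]
```

View pics/s14.png

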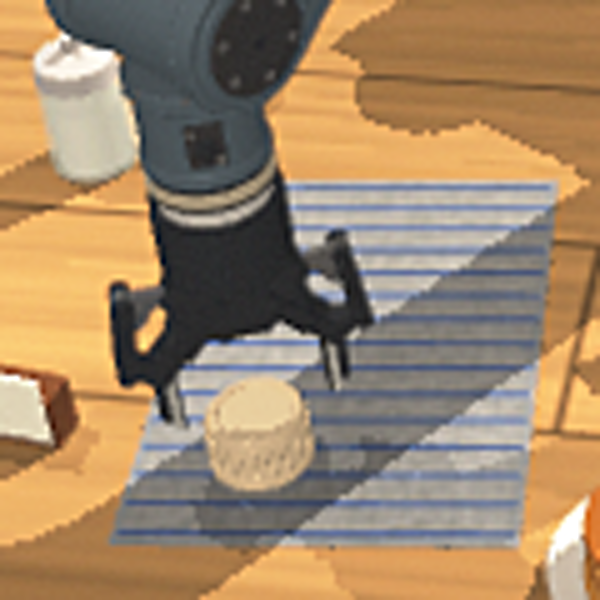

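```bash
python3 -m jog '[{"dx":8,"dy":0,"dz":-0.7,"ax":0,"ay":0,"az":0},{"dx":6,"dy":0,"dz":0,"ax":0,"ay":0,"az":0},{"dx":0,"dy":0,"dz":0,"ax":0,"ay":0,"az":0},{"dx":0,"dy":0,"dz":0,"ax":0,"ay":0,"az":0}]' 
python3 -m jog '[{"dx":0,"dy":0,"dz":0,"ax":0,"ay":0,"az":0},{"dx":0,"dy":0,"dz":0,"ax":0,"ay":0,"az":0},{"dx":0,"dy":0,"dz":0,"ax":0,"ay":0,"az":0},{"dx":0,"dy":0,"dz":0,"ax":0,"ay":0,"az":0},{"dx":0,"dy":0,"dz":0,"ax":0,"ay":0,"az":0}]'  1
python3 go.py 641.7 -247.3 30 -63
python3 -m jog '[{"dx":-10,"dy":0,"dz":0,"ax":0,"ay":0,"az":0},{"dx":-25,"dy":0,"dz":0,"ax":0,"ay":0,"az":0},{"dx":-35,"dy":0,"dz":0,"ax":0,"ay":0,"az":0},{"dx":-35,"dy":0,"dz":0,"ax":0,"ay":0,"az":0},{"dx":-35,"dy":0,"dz":0,"ax":0,"ay":0,"az":0},{"dx":-35,"dy":0,"dz":0,"ax":0,"ay":0,"az":0},{"dx":-35,"dy":0,"dz":0,"ax":0,"ay":0,"az":0},{"dx":-35,"dy":0,"dz":0,"ax":0,"ay":0,"az":0},{"dx":-25,"dy":0,"dz":0,"ax":0,"ay":0,"az":0},{"dx":-10,"dy":0,"dz":0,"ax":0,"ay":0,"az":0}]' 
python3 go.py 551.4 197.0 305 -63
```

```text
t: 36.12
eef_pos: [641.0, -247.0, 30.8]
tool_rot: [-0.687, -0.166, 0.687, -0.166]
force: [-0.6, 0.4, -0.1]
width: 1.0
t: 36.53
eef_pos: [641.7, -247.4, 31.9]
tool_rot: [0.688, 0.165, -0.687, 0.166]
force: [-0.9, 0.3, 5.8]
width: 0.713
t 36.53 pos [ 641.72 -247.4    31.89] yaw -62.9 F [-0.91  0.31  5.85] w 0.713
shift now-frame [ 1.89 -0.1  -0.03] | after-turn frame [ 1.89 -0.1  -0.03] | turn [ 0. -0. -0.]
t: 37.37
eef_pos: [642.3, -247.9, 316.1]
tool_rot: [0.689, 0.164, -0.685, 0.168]
force: [0.7, 0.4, -0.4]
width: 0.713
t 37.37 pos [ 642.3  -247.87  316.1 ] yaw -62.9 F [ 0.71  0.4  -0.4 ] w 0.713
shift now-frame [   8.64 -437.51 -121.67] | after-turn frame [  11.1  -437.65 -120.98] | turn [ 0.   -0.   -0.01]
```

```bash
python3 -m jog '[{"dx":0,"dy":-18,"dz":-5,"ax":0,"ay":0,"az":0},{"dx":0,"dy":-37,"dz":-10.2,"ax":0,"ay":0,"az":0},{"dx":0,"dy":-37,"dz":-10.2,"ax":0,"ay":0,"az":0},{"dx":0,"dy":-37,"dz":-10.2,"ax":0,"ay":0,"az":0},{"dx":0,"dy":-37,"dz":-10.2,"ax":0,"ay":0,"az":0},{"dx":0,"dy":-37,"dz":-10.2,"ax":0,"ay":0,"az":0},{"dx":0,"dy":-37,"dz":-10.2,"ax":0,"ay":0,"az":0},{"dx":0,"dy":-37,"dz":-10.2,"ax":0,"ay":0,"az":0},{"dx":0,"dy":-37,"dz":-10.2,"ax":0,"ay":0,"az":0},{"dx":0,"dy":-37,"dz":-10.2,"ax":0,"ay":0,"az":0}]' 
python3 -m jog '[{"dx":0,"dy":-33,"dz":-9,"ax":0,"ay":0,"az":0},{"dx":0,"dy":-20,"dz":-6,"ax":0,"ay":0,"az":0},{"dx":0,"dy":-10,"dz":-3,"ax":0,"ay":0,"az":0},{"dx":0,"dy":0,"dz":0,"ax":0,"ay":0,"az":0},{"dx":0,"dy":0,"dz":0,"ax":0,"ay":0,"az":0},{"dx":0,"dy":0,"dz":0,"ax":0,"ay":0,"az":0}]' 
python3 go.py 551.4 197.0 257 -63
```

```text
t: 38.2
eef_pos: [565.6, 111.0, 309.2]
tool_rot: [-0.686, -0.166, 0.689, -0.165]
force: [1.3, 0.3, -1.4]
width: 0.713
t: 38.7
eef_pos: [555.0, 172.3, 310.3]
tool_rot: [-0.687, -0.165, 0.688, -0.165]
force: [0.1, 0.6, -1.1]
width: 0.715
t 38.70 pos [554.95 172.27 310.27] yaw -63.0 F [ 0.07  0.6  -1.1 ] w 0.715
shift now-frame [ 53.25 -23.68  -8.13] | after-turn frame [ 53.27 -23.65  -8.06] | turn [ 0.  0. -0.]
```

```bash
python3 -m jog '[{"dx":0,"dy":-12,"dz":-4,"ax":0,"ay":0,"az":0},{"dx":0,"dy":-11,"dz":-4,"ax":0,"ay":0,"az":0},{"dx":10,"dy":0,"dz":0,"ax":0,"ay":0,"az":0},{"dx":12,"dy":0,"dz":0,"ax":0,"ay":0,"az":0},{"dx":8,"dy":0,"dz":0,"ax":0,"ay":0,"az":0},{"dx":0,"dy":0,"dz":0,"ax":0,"ay":0,"az":0},{"dx":0,"dy":0,"dz":0,"ax":0,"ay":0,"az":0}]'
python3 go.py 551.4 197.0 257 -63
```

```text
t: 39.28
eef_pos: [551.0, 197.7, 279.9]
tool_rot: [-0.687, -0.166, 0.688, -0.166]
force: [-0.2, -0.2, -0.9]
width: 0.711
t 39.28 pos [550.98 197.66 279.87] yaw -62.9 F [-0.15 -0.24 -0.94] w 0.711
shift now-frame [22.87  0.79 -0.11] | after-turn frame [22.87  0.78 -0.07] | turn [0. 0. 0.]
```

```bash
python3 -m jog '[{"dx":6,"dy":0.5,"dz":0,"ax":0,"ay":0,"az":0},{"dx":6,"dy":0,"dz":0,"ax":0,"ay":0,"az":0},{"dx":4,"dy":0,"dz":0,"ax":0,"ay":0,"az":0},{"dx":3,"dy":0,"dz":0,"ax":0,"ay":0,"az":0},{"dx":2,"dy":0,"dz":0,"ax":0,"ay":0,"az":0},{"dx":0,"dy":0,"dz":0,"ax":0,"ay":0,"az":0},{"dx":0,"dy":0,"dz":0,"ax":0,"ay":0,"az":0}]'
python3 go.py 551.4 197 257 -63
python3 -m jog '[{"dx":1,"dy":0,"dz":0,"ax":0,"ay":0,"az":0},{"dx":1,"dy":0,"dz":0,"ax":0,"ay":0,"az":0},{"dx":0,"dy":0,"dz":0,"ax":0,"ay":0,"az":0}]'
python3 go.py 551.4 197 257 -63
```

```text
t: 39.87
eef_pos: [551.7, 197.2, 259.8]
tool_rot: [-0.687, -0.165, 0.687, -0.166]
force: [-0.3, -0.5, -1.2]
width: 0.717
t 39.87 pos [551.66 197.2  259.76] yaw -62.9 F [-0.3  -0.49 -1.22] w 0.717
shift now-frame [2.76 0.06 0.32] | after-turn frame [2.76 0.06 0.32] | turn [ 0.  0. -0.]
t: 40.12
eef_pos: [552.0, 197.0, 258.0]
tool_rot: [0.688, 0.165, -0.687, 0.166]
force: [0.3, -1.3, -0.3]
width: 0.712
t 40.12 pos [552.03 196.98 258.05] yaw -62.9 F [ 0.26 -1.33 -0.27] w 0.712
shift now-frame [ 1.05 -0.31  0.55] | after-turn frame [ 1.05 -0.31  0.55] | turn [ 0. -0. -0.]
```

```bash
python3 -m jog '[{"dx":1,"dy":0,"dz":0.5,"ax":0,"ay":0,"az":0},{"dx":1,"dy":0,"dz":0,"ax":0,"ay":0,"az":0},{"dx":0,"dy":0,"dz":0,"ax":0,"ay":0,"az":0}]'
python3 go.py 551.4 197 257 -63
python3 -m jog '[{"dx":0,"dy":0,"dz":0,"ax":0,"ay":0,"az":0},{"dx":0,"dy":0,"dz":0,"ax":0,"ay":0,"az":0},{"dx":0,"dy":0,"dz":0,"ax":0,"ay":0,"az":0},{"dx":0,"dy":0,"dz":0,"ax":0,"ay":0,"az":0},{"dx":-5,"dy":0,"dz":0,"ax":0,"ay":0,"az":0},{"dx":-15,"dy":0,"dz":0,"ax":0,"ay":0,"az":0},{"dx":-20,"dy":0,"dz":0,"ax":0,"ay":0,"az":0},{"dx":-10,"dy":0,"dz":0,"ax":0,"ay":0,"az":0},{"dx":0,"dy":0,"dz":0,"ax":0,"ay":0,"az":0}]' -0.75
python3 -m jog '[{"dx":0,"dy":0,"dz":0,"ax":0,"ay":0,"az":0},{"dx":0,"dy":0,"dz":0,"ax":0,"ay":0,"az":0},{"dx":0,"dy":0,"dz":0,"ax":0,"ay":0,"az":0},{"dx":0,"dy":0,"dz":0,"ax":0,"ay":0,"az":0},{"dx":0,"dy":0,"dz":0,"ax":0,"ay":0,"az":0},{"dx":0,"dy":0,"dz":0,"ax":0,"ay":0,"az":0},{"dx":0,"dy":0,"dz":0,"ax":0,"ay":0,"az":0},{"dx":0,"dy":0,"dz":0,"ax":0,"ay":0,"az":0}]' 1
python3 go.py 551.4 197 282 -63
python3 - <<'E'
from h import *
s=vision.snapshot("scene")
crop(s,290,120,370,200,8,"pics/s15.png")
E
```

```text
t: 40.37
eef_pos: [552.0, 196.8, 257.1]
tool_rot: [0.688, 0.165, -0.687, 0.166]
force: [0.8, -2.5, 4.9]
width: 0.714
t 40.37 pos [551.97 196.78 257.06] yaw -62.9 F [ 0.84 -2.48  4.92] w 0.714
shift now-frame [ 0.06 -0.46  0.41] | after-turn frame [ 0.06 -0.46  0.41] | turn [ 0. -0. -0.]
t: 41.12
eef_pos: [552.7, 197.6, 308.7]
tool_rot: [0.69, 0.166, -0.685, 0.166]
force: [-0.7, -0.5, -0.9]
width: 0.874
t: 41.78
eef_pos: [551.1, 197.2, 305.6]
tool_rot: [-0.687, -0.166, 0.688, -0.166]
force: [-0.4, 0.7, 0.0]
width: -0.004
t 41.78 pos [551.09 197.15 305.61] yaw -62.9 F [-0.43  0.69  0.05] w -0.004
shift now-frame [23.61  0.28 -0.21] | after-turn frame [23.61  0.27 -0.2 ] | turn [0. 0. 0.]
```

View pics/s15.png

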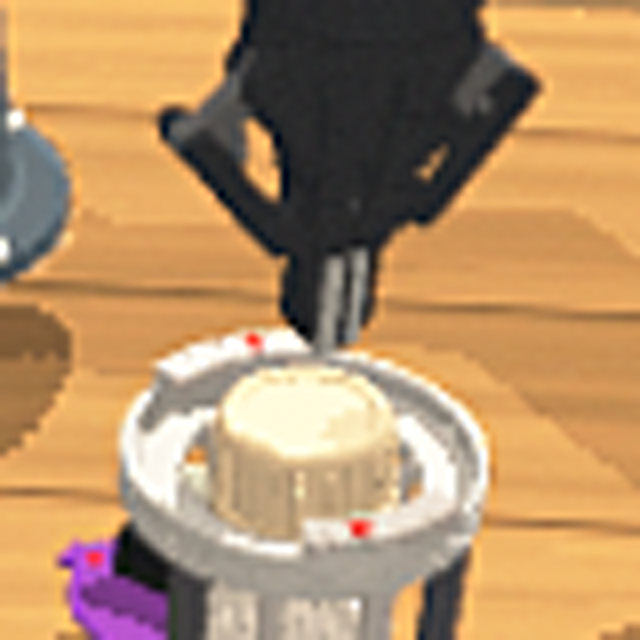

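The cream ramekin sits level in the mouth, top centre about (305,405) in the crop. Pressing it in.

```bash
python3 -m jog '[{"dx":8,"dy":0,"dz":0,"ax":0,"ay":0,"az":0},{"dx":8,"dy":0,"dz":0,"ax":0,"ay":0,"az":0},{"dx":6,"dy":0,"dz":0,"ax":0,"ay":0,"az":0},{"dx":3,"dy":0,"dz":0,"ax":0,"ay":0,"az":0},{"dx":0,"dy":0,"dz":0,"ax":0,"ay":0,"az":0}]'
python3 -m jog '[{"dx":2,"dy":0,"dz":0,"ax":0,"ay":0,"az":0},{"dx":2,"dy":0,"dz":0,"ax":0,"ay":0,"az":0},{"dx":2,"dy":0,"dz":0,"ax":0,"ay":0,"az":0},{"dx":2,"dy":0,"dz":0,"ax":0,"ay":0,"az":0}]'
python3 go.py 551.4 197 225 -63
python3 -m jog '[{"dx":2,"dy":0,"dz":0,"ax":0,"ay":0,"az":0},{"dx":2,"dy":0,"dz":0,"ax":0,"ay":0,"az":0},{"dx":2,"dy":0,"dz":0,"ax":0,"ay":0,"az":0}]'
python3 -m jog '[{"dx":2,"dy":0,"dz":0,"ax":0,"ay":0,"az":0},{"dx":2,"dy":0,"dz":0,"ax":0,"ay":0,"az":0},{"dx":2,"dy":0,"dz":0,"ax":0,"ay":0,"az":0}]'
python3 go.py 551.4 197 225 -63
```

```text
t: 42.25
eef_pos: [550.4, 197.0, 279.3]
tool_rot: [-0.686, -0.166, 0.688, -0.166]
force: [0.4, -0.9, 0.0]
width: 0.0
t: 42.58
eef_pos: [552.2, 197.2, 275.1]
tool_rot: [0.689, 0.165, -0.686, 0.166]
force: [-1.0, -0.5, 9.1]
width: 0.002
t 42.58 pos [552.19 197.24 275.07] yaw -62.9 F [-0.98 -0.48  9.14] w 0.002
shift now-frame [50.07 -0.22  0.99] | after-turn frame [50.07 -0.14  0.81] | turn [ 0. -0. -0.]
t: 42.83
eef_pos: [551.9, 197.6, 268.4]
tool_rot: [0.689, 0.166, -0.686, 0.165]
force: [-1.0, 1.2, 7.1]
width: -0.001
t: 43.08
eef_pos: [552.1, 197.7, 262.6]
tool_rot: [0.689, 0.166, -0.686, 0.165]
force: [-0.8, 1.0, 7.4]
width: -0.005
t 43.08 pos [552.07 197.72 262.62] yaw -62.9 F [-0.79  0.99  7.36] w -0.005
shift now-frame [37.62  0.32  1.07] | after-turn frame [37.62  0.34  0.92] | turn [ 0. -0. -0.]
```

```bash
python3 -m jog '[{"dx":3,"dy":0,"dz":0,"ax":0,"ay":0,"az":0},{"dx":3,"dy":0,"dz":0,"ax":0,"ay":0,"az":0},{"dx":3,"dy":0,"dz":0,"ax":0,"ay":0,"az":0},{"dx":3,"dy":0,"dz":0,"ax":0,"ay":0,"az":0},{"dx":3,"dy":0,"dz":0,"ax":0,"ay":0,"az":0}]'
python3 go.py 551.4 197 225 -63
```

```text
t: 43.5
eef_pos: [552.1, 197.8, 247.6]
tool_rot: [0.689, 0.166, -0.686, 0.165]
force: [-1.5, 0.2, 7.9]
width: -0.001
t 43.50 pos [552.08 197.78 247.64] yaw -62.9 F [-1.5   0.17  7.89] w -0.001
shift now-frame [22.64  0.37  1.04] | after-turn frame [22.64  0.38  0.96] | turn [ 0. -0. -0.]
```

```bash
python3 -m jog '[{"dx":3,"dy":0,"dz":0,"ax":0,"ay":0,"az":0},{"dx":3,"dy":0,"dz":0,"ax":0,"ay":0,"az":0},{"dx":3,"dy":0,"dz":0,"ax":0,"ay":0,"az":0},{"dx":3,"dy":0,"dz":0,"ax":0,"ay":0,"az":0}]'
python3 go.py 551.4 197 225 -63
python3 -m jog '[{"dx":3,"dy":0,"dz":0,"ax":0,"ay":0,"az":0},{"dx":3,"dy":0,"dz":0,"ax":0,"ay":0,"az":0},{"dx":3,"dy":0,"dz":0,"ax":0,"ay":0,"az":0},{"dx":3,"dy":0,"dz":0,"ax":0,"ay":0,"az":0},{"dx":1.5,"dy":0,"dz":0,"ax":0,"ay":0,"az":0},{"dx":0,"dy":0,"dz":0,"ax":0,"ay":0,"az":0},{"dx":0,"dy":0,"dz":0,"ax":0,"ay":0,"az":0}]'
python3 go.py 551.4 197 225 -63
python3 -m jog '[{"dx":-10,"dy":0,"dz":0,"ax":0,"ay":0,"az":0},{"dx":-25,"dy":0,"dz":0,"ax":0,"ay":0,"az":0},{"dx":-35,"dy":0,"dz":0,"ax":0,"ay":0,"az":0},{"dx":-30,"dy":0,"dz":0,"ax":0,"ay":0,"az":0},{"dx":-5,"dy":15,"dz":5,"ax":0,"ay":0,"az":0},{"dx":0,"dy":30,"dz":16,"ax":0,"ay":0,"az":0},{"dx":0,"dy":33,"dz":20,"ax":0,"ay":0,"az":0},{"dx":0,"dy":33,"dz":20,"ax":0,"ay":0,"az":0},{"dx":0,"dy":33,"dz":20,"ax":0,"ay":0,"az":0},{"dx":0,"dy":25,"dz":10,"ax":0,"ay":0,"az":0}]' 0.3
python3 - <<'E'
from h import *
s=vision.snapshot("scene");t=vision.snapshot("top");cv2.imwrite("pics/s16f.png",s);cv2.imwrite("pics/t16f.png",t)
a=cv2.resize(s[150:260,230:360],None,fx=4,fy=4,interpolation=2);cv2.imwrite("pics/c16.png",a)
E
python3 go.py 513.7 9.8 156 10.5
```

```text
t: 43.83
eef_pos: [552.1, 197.8, 235.7]
tool_rot: [0.689, 0.166, -0.686, 0.165]
force: [-1.4, 0.7, 8.6]
width: -0.001
t 43.83 pos [552.1  197.78 235.69] yaw -62.9 F [-1.38  0.68  8.55] w -0.001
shift now-frame [10.69  0.37  1.02] | after-turn frame [10.69  0.38  0.97] | turn [ 0. -0. -0.]
t: 44.42
eef_pos: [551.4, 197.2, 220.4]
tool_rot: [0.688, 0.166, -0.687, 0.166]
force: [0.5, 0.6, 4.6]
width: -0.001
t 44.42 pos [551.36 197.23 220.37] yaw -62.9 F [0.5  0.64 4.6 ] w -0.001
shift now-frame [-4.63  0.22  0.07] | after-turn frame [-4.63  0.22  0.07] | turn [ 0. -0. -0.]
t: 45.25
eef_pos: [545.5, 2.4, 325.2]
tool_rot: [-0.687, -0.165, 0.688, -0.165]
force: [0.8, 1.0, -0.2]
width: 0.347
t 45.35 pos [547.08   1.04 325.22] yaw -63.2 F [1.16 0.33 0.22] w 0.351
shift now-frame [169.22 -23.11  25.63] | after-turn frame [169.22 -31.23 -14.7 ] | turn [-1.29  0.   -0.  ]
```

View pics/c16.png

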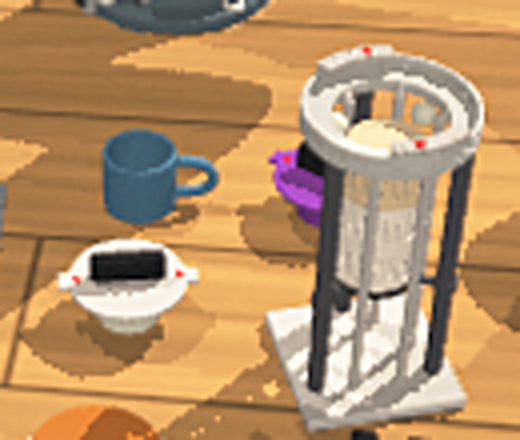

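View pics/t16f.png

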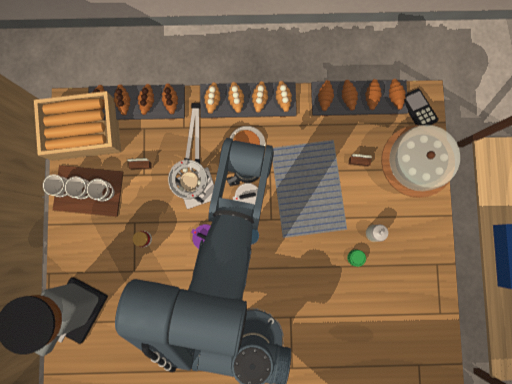

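All three ramekins are in below the rollers and the mat is empty. Next is the lid, back to the same grasp as before.

```bash
python3 -m jog '[{"dx":0,"dy":0,"dz":0,"ax":-0.09,"ay":0,"az":0},{"dx":0,"dy":0,"dz":0,"ax":-0.12,"ay":0,"az":0},{"dx":0,"dy":0,"dz":0,"ax":-0.12,"ay":0,"az":0},{"dx":0,"dy":0,"dz":0,"ax":-0.12,"ay":0,"az":0},{"dx":0,"dy":0,"dz":0,"ax":-0.12,"ay":0,"az":0},{"dx":0,"dy":0,"dz":0,"ax":-0.12,"ay":0,"az":0},{"dx":0,"dy":0,"dz":0,"ax":-0.12,"ay":0,"az":0},{"dx":0,"dy":0,"dz":0,"ax":-0.12,"ay":0,"az":0},{"dx":0,"dy":0,"dz":0,"ax":-0.12,"ay":0,"az":0},{"dx":0,"dy":0,"dz":0,"ax":-0.12,"ay":0,"az":0}]' 0.3
python3 -m jog '[{"dx":0,"dy":0,"dz":0,"ax":-0.12,"ay":0,"az":0},{"dx":20,"dy":0,"dz":0,"ax":0,"ay":0,"az":0},{"dx":40,"dy":-10,"dz":-5,"ax":0,"ay":0,"az":0},{"dx":40,"dy":-10,"dz":-5,"ax":0,"ay":0,"az":0},{"dx":35,"dy":-10,"dz":-5,"ax":0,"ay":0,"az":0},{"dx":20,"dy":0,"dz":0,"ax":0,"ay":0,"az":0},{"dx":0,"dy":0,"dz":0,"ax":0,"ay":0,"az":0},{"dx":0,"dy":0,"dz":0,"ax":0,"ay":0,"az":0},{"dx":0,"dy":0,"dz":0,"ax":0,"ay":0,"az":0}]'
python3 go.py 513.7 9.8 100 10.5
```

```text
t: 46.18
eef_pos: [546.6, 6.3, 325.1]
tool_rot: [0.48, 0.52, -0.48, 0.519]
force: [0.5, -0.1, 0.3]
width: 0.351
t: 46.93
eef_pos: [516.3, 14.4, 171.6]
tool_rot: [0.45, 0.545, -0.449, 0.547]
force: [0.5, 0.4, 0.9]
width: 0.346
t 46.93 pos [516.34  14.36 171.56] yaw 11.0 F [0.46 0.39 0.89] w 0.346
shift now-frame [71.55 -3.66  3.9 ] | after-turn frame [71.56 -3.42  4.01] | turn [ 0.01  0.   -0.  ]
```

```bash
python3 -m jog '[{"dx":20,"dy":-3.5,"dz":4,"ax":0.008,"ay":0,"az":0},{"dx":25,"dy":0,"dz":0,"ax":0,"ay":0,"az":0},{"dx":20,"dy":0,"dz":0,"ax":0,"ay":0,"az":0},{"dx":8,"dy":0,"dz":0,"ax":0,"ay":0,"az":0},{"dx":0,"dy":0,"dz":0,"ax":0,"ay":0,"az":0},{"dx":0,"dy":0,"dz":0,"ax":0,"ay":0,"az":0}]'
python3 go.py 513.7 9.8 57.5 10.5
python3 - <<'E'
from h import *
s=vision.snapshot("scene")
crop(s,220,150,310,250,6,"pics/s17.png")
E
```

```text
t: 47.43
eef_pos: [513.4, 9.5, 98.4]
tool_rot: [0.452, 0.543, -0.452, 0.545]
force: [-0.5, -0.3, -0.0]
width: 0.348
t 47.43 pos [513.38   9.48  98.42] yaw 10.5 F [-0.52 -0.32 -0.01] w 0.348
shift now-frame [40.92  0.29 -0.29] | after-turn frame [40.92  0.38 -0.25] | turn [ 0.  0. -0.]
```

View pics/s17.png

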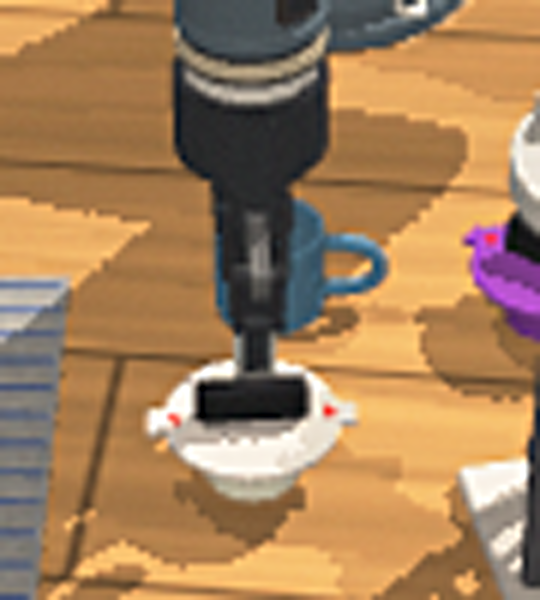

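```bash
python3 -m jog '[{"dx":15,"dy":0,"dz":0,"ax":0,"ay":0,"az":0},{"dx":12,"dy":0,"dz":0,"ax":0,"ay":0,"az":0},{"dx":8,"dy":0,"dz":0,"ax":0,"ay":0,"az":0},{"dx":5,"dy":0,"dz":0,"ax":0,"ay":0,"az":0},{"dx":0,"dy":0,"dz":0,"ax":0,"ay":0,"az":0},{"dx":0,"dy":0,"dz":0,"ax":0,"ay":0,"az":0}]'
python3 go.py 513.7 9.8 57.5 10.5
python3 -m jog '[{"dx":0,"dy":0,"dz":0,"ax":0,"ay":0,"az":0},{"dx":0,"dy":0,"dz":0,"ax":0,"ay":0,"az":0},{"dx":0,"dy":0,"dz":0,"ax":0,"ay":0,"az":0},{"dx":0,"dy":0,"dz":0,"ax":0,"ay":0,"az":0},{"dx":0,"dy":0,"dz":0,"ax":0,"ay":0,"az":0}]' 1
python3 go.py 513.7 9.8 57.5 10.5
```

```text
t: 47.98
eef_pos: [512.5, 9.6, 57.7]
tool_rot: [0.452, 0.544, -0.452, 0.544]
force: [-1.1, 0.2, -0.5]
width: 0.35
t 47.98 pos [512.46   9.61  57.71] yaw 10.5 F [-1.08  0.17 -0.55] w 0.350
shift now-frame [0.21 1.26 0.04] | after-turn frame [0.21 1.26 0.04] | turn [ 0.  0. -0.]
t: 48.4
eef_pos: [512.5, 9.5, 57.8]
tool_rot: [0.452, 0.543, -0.452, 0.544]
force: [0.9, 0.3, 4.8]
width: 0.15
t 48.40 pos [512.54   9.53  57.8 ] yaw 10.5 F [0.9  0.32 4.82] w 0.150
shift now-frame [ 0.3   1.19 -0.05] | after-turn frame [ 0.3   1.19 -0.05] | turn [ 0.  0. -0.]
```

```bash
python3 -m jog '[{"dx":-10,"dy":0,"dz":0,"ax":0,"ay":0,"az":0},{"dx":-25,"dy":0,"dz":0,"ax":0,"ay":0,"az":0},{"dx":-38,"dy":0,"dz":0,"ax":0,"ay":0,"az":0},{"dx":-38,"dy":0,"dz":0,"ax":0,"ay":0,"az":0},{"dx":-38,"dy":0,"dz":0,"ax":0,"ay":0,"az":0},{"dx":-38,"dy":0,"dz":0,"ax":0,"ay":0,"az":0},{"dx":-38,"dy":0,"dz":0,"ax":0,"ay":0,"az":0},{"dx":-38,"dy":0,"dz":0,"ax":0,"ay":0,"az":0},{"dx":-30,"dy":0,"dz":0,"ax":0,"ay":0,"az":0},{"dx":-15,"dy":0,"dz":0,"ax":0,"ay":0,"az":0}]'
python3 go.py 551.7 197.2 350 10.5
```

```text
t: 49.23
eef_pos: [512.8, 9.7, 370.2]
tool_rot: [0.453, 0.542, -0.451, 0.546]
force: [0.7, -0.2, -1.2]
width: 0.148
t 49.23 pos [512.81   9.65 370.17] yaw 10.6 F [ 0.72 -0.23 -1.17] w 0.148
shift now-frame [  20.2    72.45 -177.3 ] | after-turn frame [  20.17   72.42 -177.32] | turn [ 0.    0.   -0.01]
```

```bash
python3 -m jog '[{"dx":0,"dy":6,"dz":-14,"ax":0,"ay":0,"az":0},{"dx":0,"dy":12,"dz":-29,"ax":0,"ay":0,"az":0},{"dx":0,"dy":13,"dz":-32,"ax":0,"ay":0,"az":0},{"dx":0,"dy":13,"dz":-32,"ax":0,"ay":0,"az":0},{"dx":0,"dy":12,"dz":-30,"ax":0,"ay":0,"az":0},{"dx":0,"dy":10,"dz":-24,"ax":0,"ay":0,"az":0},{"dx":0,"dy":6,"dz":-15,"ax":0,"ay":0,"az":0},{"dx":0,"dy":0,"dz":0,"ax":0,"ay":0,"az":0},{"dx":0,"dy":0,"dz":0,"ax":0,"ay":0,"az":0},{"dx":0,"dy":0,"dz":0,"ax":0,"ay":0,"az":0}]'
python3 go.py 551.7 197.2 340 10.5
```

```text
t: 50.07
eef_pos: [549.9, 195.3, 365.0]
tool_rot: [0.451, 0.544, -0.453, 0.544]
force: [0.3, 0.1, -1.0]
width: 0.143
t 50.07 pos [549.91 195.26 364.99] yaw 10.5 F [ 0.3   0.08 -1.02] w 0.143
shift now-frame [24.98  2.16 -1.6 ] | after-turn frame [24.99  2.12 -1.58] | turn [0. 0. 0.]
```

```bash
python3 -m jog '[{"dx":10,"dy":2,"dz":-1.5,"ax":0,"ay":0,"az":0},{"dx":15,"dy":0,"dz":0,"ax":0,"ay":0,"az":0},{"dx":10,"dy":0,"dz":0,"ax":0,"ay":0,"az":0},{"dx":0,"dy":0,"dz":0,"ax":0,"ay":0,"az":0},{"dx":0,"dy":0,"dz":0,"ax":0,"ay":0,"az":0}]'
python3 go.py 551.7 197.2 271.5 10.5
python3 - <<'E'
from h import *
s=vision.snapshot("scene")
crop(s,280,100,380,200,6,"pics/s18.png")
E
```

```text
t: 50.48
eef_pos: [551.9, 196.9, 329.3]
tool_rot: [0.452, 0.544, -0.453, 0.543]
force: [0.5, 0.1, -2.1]
width: 0.149
t 50.48 pos [551.88 196.95 329.25] yaw 10.5 F [ 0.53  0.07 -2.08] w 0.149
shift now-frame [57.75  0.01 -0.28] | after-turn frame [57.75 -0.14 -0.28] | turn [-0. -0.  0.]
```

View pics/s18.png

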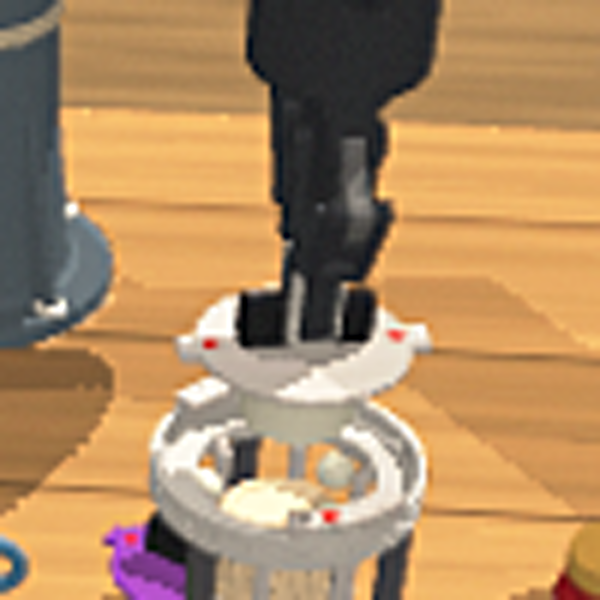

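```bash
python3 -m jog '[{"dx":12,"dy":0,"dz":0,"ax":0,"ay":0,"az":0},{"dx":15,"dy":0,"dz":0,"ax":0,"ay":0,"az":0},{"dx":12,"dy":0,"dz":0,"ax":0,"ay":0,"az":0},{"dx":8,"dy":0,"dz":0,"ax":0,"ay":0,"az":0},{"dx":4,"dy":0,"dz":0,"ax":0,"ay":0,"az":0},{"dx":0,"dy":0,"dz":0,"ax":0,"ay":0,"az":0},{"dx":0,"dy":0,"dz":0,"ax":0,"ay":0,"az":0}]'
python3 go.py 551.7 197.2 271.5 10.5
python3 -m jog '[{"dx":3,"dy":0,"dz":0,"ax":0,"ay":0,"az":0},{"dx":3,"dy":0,"dz":0,"ax":0,"ay":0,"az":0},{"dx":2,"dy":0,"dz":0,"ax":0,"ay":0,"az":0},{"dx":0,"dy":0,"dz":0,"ax":0,"ay":0,"az":0},{"dx":0,"dy":0,"dz":0,"ax":0,"ay":0,"az":0}]'
python3 go.py 551.7 197.2 263.6 10.5
```

```text
t: 51.12
eef_pos: [552.8, 197.7, 279.9]
tool_rot: [0.452, 0.544, -0.452, 0.544]
force: [-0.4, -0.6, -1.3]
width: 0.147
t 51.12 pos [552.84 197.74 279.88] yaw 10.5 F [-0.45 -0.61 -1.34] w 0.147
shift now-frame [ 8.38 -1.23  0.33] | after-turn frame [ 8.38 -1.22  0.33] | turn [ 0.  0. -0.]
t: 51.53
eef_pos: [552.5, 197.5, 272.5]
tool_rot: [0.452, 0.543, -0.452, 0.544]
force: [-1.3, -1.3, 3.7]
width: 0.146
t 51.53 pos [552.54 197.46 272.49] yaw 10.5 F [-1.27 -1.32  3.66] w 0.146
shift now-frame [ 8.89 -0.89  0.09] | after-turn frame [ 8.89 -0.88  0.1 ] | turn [ 0.  0. -0.]
```

```bash
python3 -m jog '[{"dx":3,"dy":-0.5,"dz":0,"ax":0,"ay":0,"az":0},{"dx":2.5,"dy":0,"dz":0,"ax":0,"ay":0,"az":0},{"dx":2,"dy":0,"dz":0,"ax":0,"ay":0,"az":0},{"dx":1,"dy":0,"dz":0,"ax":0,"ay":0,"az":0},{"dx":0,"dy":0,"dz":0,"ax":0,"ay":0,"az":0},{"dx":0,"dy":0,"dz":0,"ax":0,"ay":0,"az":0},{"dx":0,"dy":0,"dz":0,"ax":0,"ay":0,"az":0}]'
python3 go.py 551.7 197.2 263.6 10.5
```

```text
t: 52.12
eef_pos: [552.2, 197.8, 262.9]
tool_rot: [0.452, 0.544, -0.452, 0.544]
force: [-0.2, -0.6, 2.9]
width: 0.149
t 52.12 pos [552.19 197.77 262.89] yaw 10.5 F [-0.16 -0.64  2.85] w 0.149
shift now-frame [-0.71 -0.58  0.47] | after-turn frame [-0.71 -0.58  0.47] | turn [ 0. -0. -0.]
```

```bash
python3 -m jog '[{"dx":-0.6,"dy":-0.3,"dz":0,"ax":0,"ay":0,"az":0},{"dx":0,"dy":0,"dz":0,"ax":0.06,"ay":0,"az":0},{"dx":0,"dy":0,"dz":0,"ax":0.1,"ay":0,"az":0},{"dx":0,"dy":0,"dz":0,"ax":0.1,"ay":0,"az":0},{"dx":0,"dy":0,"dz":0,"ax":0.1,"ay":0,"az":0},{"dx":0,"dy":0,"dz":0,"ax":0.1,"ay":0,"az":0},{"dx":0,"dy":0,"dz":0,"ax":0.1,"ay":0,"az":0},{"dx":0,"dy":0,"dz":0,"ax":0,"ay":0,"az":0}]'
python3 go.py 551.7 197.2 263.6 -72
```

```text
t: 52.78
eef_pos: [552.2, 197.4, 263.7]
tool_rot: [0.585, 0.397, -0.585, 0.398]
force: [-0.5, -0.6, 3.9]
width: 0.151
t 52.78 pos [552.21 197.39 263.71] yaw -21.6 F [-0.51 -0.62  3.86] w 0.151
shift now-frame [ 0.11 -0.41  0.37] | after-turn frame [0.11 0.02 0.55] | turn [ 0.88 -0.   -0.  ]
```

```bash
python3 -m jog '[{"dx":0,"dy":0,"dz":0,"ax":0.08,"ay":0,"az":0},{"dx":0,"dy":0,"dz":0,"ax":0.08,"ay":0,"az":0},{"dx":0,"dy":0,"dz":0,"ax":0.08,"ay":0,"az":0},{"dx":0,"dy":0,"dz":0,"ax":0.08,"ay":0,"az":0},{"dx":0,"dy":0,"dz":0,"ax":0.08,"ay":0,"az":0},{"dx":0,"dy":0,"dz":0,"ax":0.08,"ay":0,"az":0},{"dx":0,"dy":0,"dz":0,"ax":0,"ay":0,"az":0}]'
python3 go.py 551.7 197.2 263.6 -72
python3 -m jog '[{"dx":0,"dy":0,"dz":0,"ax":0.08,"ay":0,"az":0},{"dx":0,"dy":0,"dz":0,"ax":0.08,"ay":0,"az":0},{"dx":0,"dy":0,"dz":0,"ax":0.08,"ay":0,"az":0},{"dx":0,"dy":0,"dz":0,"ax":0.08,"ay":0,"az":0},{"dx":0,"dy":0,"dz":0,"ax":0.07,"ay":0,"az":0},{"dx":0,"dy":0,"dz":0,"ax":0,"ay":0,"az":0},{"dx":0,"dy":0,"dz":0,"ax":0,"ay":0,"az":0}]'
python3 go.py 551.7 197.2 263.6 -72
python3 -c "
from h import *;print(ctrl.observe()['ft_torque'])"
```

```text
t: 53.37
eef_pos: [551.8, 197.5, 263.5]
tool_rot: [0.663, 0.248, -0.662, 0.248]
force: [0.1, -1.5, 3.0]
width: 0.15
t 53.37 pos [551.83 197.51 263.54] yaw -49.0 F [ 0.06 -1.47  2.97] w 0.150
shift now-frame [-0.06  0.15  0.3 ] | after-turn frame [-0.06  0.26  0.22] | turn [ 0.4 -0.  -0. ]
t: 53.95
eef_pos: [551.6, 197.6, 263.4]
tool_rot: [0.698, 0.116, -0.698, 0.116]
force: [0.6, -0.9, 2.2]
width: 0.148
t 53.95 pos [551.57 197.57 263.39] yaw -71.2 F [ 0.62 -0.94  2.19] w 0.148
shift now-frame [-0.21  0.39 -0.  ] | after-turn frame [-0.21  0.39 -0.01] | turn [ 0.01 -0.    0.  ]
[-0.08  0.01 -0.04]
```

```bash
python3 -m jog '[{"dx":0,"dy":0,"dz":0,"ax":0.02,"ay":0,"az":0},{"dx":0,"dy":0,"dz":0,"ax":0,"ay":0,"az":0},{"dx":0,"dy":0,"dz":0,"ax":0,"ay":0,"az":0}]'
python3 go.py 551.7 197.2 263.6 -72
python3 -m jog '[{"dx":-2,"dy":0,"dz":0,"ax":0,"ay":0,"az":0},{"dx":-2,"dy":0,"dz":0,"ax":0,"ay":0,"az":0},{"dx":-1,"dy":0,"dz":0,"ax":0,"ay":0,"az":0},{"dx":0,"dy":0,"dz":0,"ax":0,"ay":0,"az":0},{"dx":0,"dy":0,"dz":0,"ax":0,"ay":0,"az":0}]'
python3 go.py 551.7 197.2 268.6 -72
python3 -c "
from h import *;print(ctrl.observe()['ft_torque'])"
```

```text
t: 54.2
eef_pos: [551.6, 197.2, 263.4]
tool_rot: [-0.699, -0.108, 0.699, -0.108]
force: [-0.1, -2.2, 4.2]
width: 0.152
t 54.20 pos [551.61 197.24 263.39] yaw -72.4 F [-0.07 -2.23  4.19] w 0.152
shift now-frame [-0.21  0.07 -0.07] | after-turn frame [-0.21  0.07 -0.07] | turn [-0.01  0.   -0.  ]
t: 54.62
eef_pos: [551.7, 197.3, 268.6]
tool_rot: [0.699, 0.107, -0.699, 0.108]
force: [0.1, -2.5, 2.9]
width: 0.145
t 54.62 pos [551.7  197.31 268.59] yaw -72.5 F [ 0.12 -2.53  2.92] w 0.145
shift now-frame [-0.01  0.11  0.04] | after-turn frame [-0.01  0.11  0.04] | turn [-0.01 -0.   -0.  ]
[-0.44 -0.04  0.15]
```

```bash
python3 -m jog '[{"dx":0,"dy":0,"dz":0,"ax":0,"ay":0,"az":0},{"dx":0,"dy":0,"dz":0,"ax":0,"ay":0,"az":0},{"dx":0,"dy":0,"dz":0,"ax":0,"ay":0,"az":0},{"dx":-5,"dy":0,"dz":0,"ax":0,"ay":0,"az":0},{"dx":-15,"dy":0,"dz":0,"ax":0,"ay":0,"az":0},{"dx":-30,"dy":0,"dz":0,"ax":0,"ay":0,"az":0},{"dx":-30,"dy":0,"dz":0,"ax":0,"ay":0,"az":0},{"dx":-15,"dy":20,"dz":0,"ax":0,"ay":0,"az":0},{"dx":0,"dy":35,"dz":8,"ax":0,"ay":0,"az":0},{"dx":0,"dy":35,"dz":8,"ax":0,"ay":0,"az":0}]' 0.3
python3 -m jog '[{"dx":0,"dy":35,"dz":8,"ax":0,"ay":0,"az":0},{"dx":0,"dy":35,"dz":8,"ax":0,"ay":0,"az":0},{"dx":0,"dy":35,"dz":8,"ax":0,"ay":0,"az":0},{"dx":0,"dy":35,"dz":8,"ax":0,"ay":0,"az":0},{"dx":0,"dy":20,"dz":8,"ax":0,"ay":0,"az":0},{"dx":0,"dy":0,"dz":0,"ax":0,"ay":0,"az":0},{"dx":0,"dy":0,"dz":0,"ax":0,"ay":0,"az":0}]'
python3 - <<'E'
from h import *
s=vision.snapshot("scene");t=vision.snapshot("top");cv2.imwrite("pics/s19f.png",s);cv2.imwrite("pics/t19f.png",t)
a=cv2.resize(s[150:260,285:360],None,fx=5,fy=5,interpolation=2);b=cv2.resize(t[150:210,155:210],None,fx=7,fy=7,interpolation=2)
o=np.zeros((550,765,3),np.uint8);o[:550,:375]=a;o[:420,375:760]=b;cv2.imwrite("pics/c19.png",o)
im=t[155:205,170:205].astype(float)
red=np.clip(im[...,2]-np.maximum(im[...,0],im[...,1])-60,0,None)
nn,l,st,c=cv2.connectedComponentsWithStats((red>0).astype(np.uint8),connectivity=4)
P=[]
for i in range(1,nn):
    ys,xs=np.where(l==i);w=red[ys,xs];p=((xs*w).sum()/w.sum()+170,(ys*w).sum()/w.sum()+155);P.append(p);print(p,onz("top",*p,252))
if len(P)==4:
    Q=[onz("top",*p,z) for p,z in zip(P,(254,250,250,254))]
    for a,b in((0,3),(1,2)): d=Q[a]-Q[b];print(np.degrees(np.arctan2(d[1],d[0])),np.linalg.norm(d),(Q[a]+Q[b])/2)
E
```

```text
t: 55.45
eef_pos: [564.0, 107.2, 365.4]
tool_rot: [0.7, 0.108, -0.697, 0.108]
force: [0.3, -0.0, -0.5]
width: 0.347
t: 56.03
eef_pos: [573.0, -58.5, 363.3]
tool_rot: [-0.699, -0.107, 0.699, -0.106]
force: [-0.1, 0.5, -0.4]
width: 0.355
(np.float64(181.18947368421053), np.float64(162.1157894736842)) [604.52 214.18 252.  ]
(np.float64(182.33333333333334), np.float64(166.77777777777777)) [589.46 210.61 252.  ]
(np.float64(190.34453781512605), np.float64(191.0924369747899)) [511.33 185.66 252.  ]
(np.float64(192.25396825396825), np.float64(195.0079365079365)) [498.79 179.72 252.  ]
18.050180893149502 111.04774883418368 [551.37 196.64 254.  ]
17.70648315437656 82.13872705498999 [550.67 198.45 250.  ]
```

View pics/c19.png

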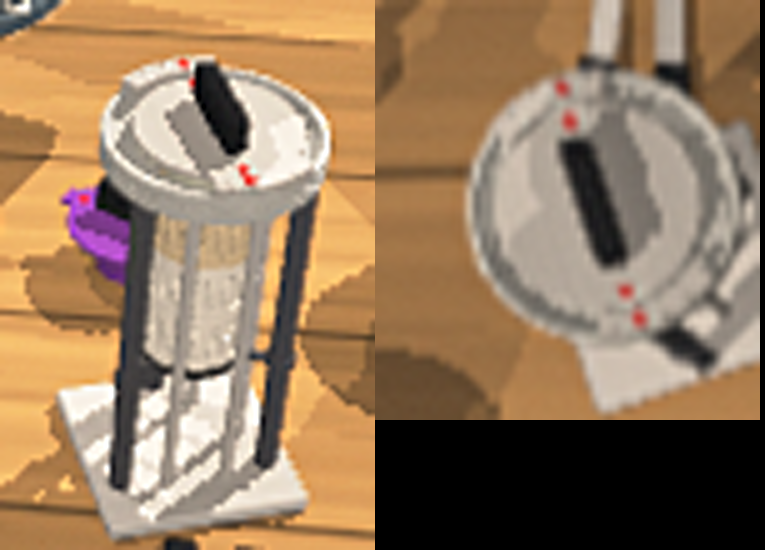

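View pics/s19f.png

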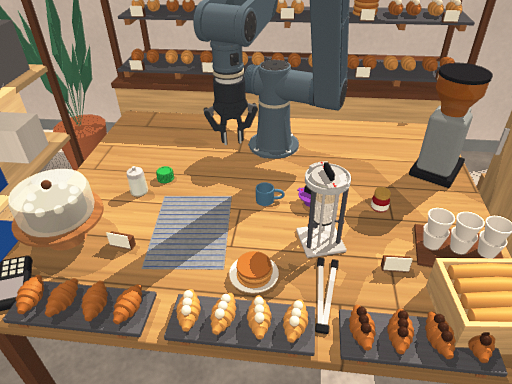

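Run:
```python
from plant import ctrl
print(ctrl.job_done()); print(ctrl.observe()["t"])
```

```text
the job is handed in; nothing more can be done
None
the job is handed in; nothing more can be done
```

I refilled the dispenser and handed the job in at about 56 s of the 210 s; no verdict was reported. I unlocked the lid and stood it on the counter. Then I pressed in all three ramekins that were there, two white and one cream, each following the tool down past the rollers with only spring force left at the bottom. Finally I put the lid back and locked it.

- **Lid:** it sprang up to about 211 mm before I let go, the locked height. In the last top view its two dots lie at 17.7° against 18.05° for the rim dots.
- **Pile and counter:** the mat is empty and the pile shows behind the rods. Everything else on the counter looked undisturbed by eye; I did not re-measure those objects.
- **Disagreements:**
  - The lid's centre measured about 2 mm from the rim's centre, against about 0.2 mm at the start. I put that down to play in the fit and the camera's 2 mm calibration limit.
  - I stopped turning with the handle in line with the dots, and did not feel for the hard stop.
  - For the first ramekin I never read the expected 10 N as it passed the rollers. The picture afterwards showed it seated below them.

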